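Rebuild a polishing spindle in its split bearings

TASK

Put the polishing spindle back in its bearing stand: lift the spindle out of the wooden vee rest and lay it in the two open bearing halves, then fit on each half the one cap that was made with it, seated fully home, and last swing the keeper bar over both caps all the way to its catch. A cap belongs to the half whose locating lug fits its cut-away corner, and it goes on only one way round; leave the cap that has no cut-away corner, and the tools around, where they lie. Set the parts down, do not drop them.

Things in the scene. Friction and masses are not known exactly. Their poses are not given: they have to be found in the camera images.
- stand: Grey cast bearing stand, fixed to the bench, sizes in mm. Origin at the underside midway between its two bearings; x along the spindle's line (away from the robot at yaw 0), y left, z up. Base plate 12 thick, x -104 to 120, y -56 to 56. Two open bearing halves at x -48 (near) and +48 (far), each 44 in x by 96 in y; a brass-lined trough along x carries the spindle, sides at 45 degrees, 22 wide at the top.
- near_seat (a point): Centre of the near half's joint face, 40 above the bench, on the spindle's line; axes as the stand. A lip 7 high round the face leaves a recess 37 in x by 87 in y for the cap (lips only at abs(y) 24 to 48, clear of the trough). A square locating lug 14 x 14, 7 high, fills the recess's -x, +y corner.
- far_seat (a point): The same on the far half, but here the lug fills the recess's -x, -y corner.
- spindle_seat (a point): Where the spindle's middle belongs: on the spindle's line midway between the two bearings, 40 above the bench. The gap between the halves is 52 long, for the pulley.
- keeper (a joint): Steel keeper bar, 20 wide, 8 thick (z 82 to 90), swings level about a post at the stand's x 100, y 0. 0 = closed against its stop: along the spindle's line over both caps. Positive = open, swung to the stand's +y side, 1.57 square to it. Starts open, stays where left, needs about 1 N at the handle. Clears the top of a cap that is fully home by 2, runs against one that is not.
- keeper_handle (a point): Middle of the black upright grip on the keeper bar's free end: round, 16 in diameter, z 90 to 124, 193 from the pivot. When closed, it is at the stand's x -93, 15 nearer than the catch: a hook on the -y side, at x -79 to -70, y -33 to -16, top at z 98, that takes a tab on the bar's -y edge.
- vee_rest: Wooden rest, fixed, 150 x 60; origin at its underside, x along the spindle. Two vees at abs(x) 50 to 66, up to z 37, carry the spindle; between them only the bottom board, 10 thick. It lies roughly crosswise in front of the robot.
- spindle: Steel spindle 18 in diameter, 160 long, with an aluminium two-groove pulley 30 in diameter and 42 long round its middle; alike end for end, 0.4 kg. Origin at its centre, x along its axis (y and z turn as it rolls). It lies level in the rest, axis 36 above the bench. In the stand the pulley goes between the bearing halves, 5 to spare at each end.
- cap_1: Grey bearing cap, 0.3 kg: 34 in x (along the spindle), 84 in y over two feet, 40 high; origin at the centre of its underside. Crown 44 wide with flat upright sides from z 9 to 34, feet 9 thick, bore beneath. The foot's -x, +y corner is cut away, 14 x 14. Stands upright, its x axis within 0.8 rad of the world's. Seats with its origin at a seat, 1.5 clear all round, foot edges stepped in 1 below.
- cap_2: Bearing cap like cap_1 in all but the cut-away corner, which is at -x, -y.
- cap_3: Bearing cap like cap_1 but from another machine: no corner is cut away. It stays where it is.
- wax_tin: Round tin, 67 across and 37 high, bystander; origin at its underside.
- wire_brush: Wire brush with wooden handle, 34 x 120 x 30, bystander.
- sanding_block: Pale rounded sanding block, 72 x 84 x 34, bystander.
- pliers: Long-nose pliers, 183 x 57 x 10, lying flat, bystander.
- tweezers: Steel tweezers, 107 x 58 x 8, lying flat, bystander.
- screwdriver: Small screwdriver with amber handle, 156 x 48 x 16, bystander.

How it is judged:
On the way, in this order (a step that is already met when the one before it is completed fails the run):
1. the spindle lies in both bearing halves, let go (distance between spindle and spindle_seat below 0.008 m and angle between the x axis of spindle and the x axis of stand, either way round below 0.04 rad and contact force between the fingers and spindle below 0.1 N), for 0.2 s.
2. the spindle in place, each of the two caps is fully home on its own half, let go (distance between spindle and spindle_seat below 0.008 m and angle between the x axis of spindle and the x axis of stand, either way round below 0.04 rad and horizontal distance between cap_1 and near_seat below 0.004 m and z of cap_1 in the frame of near_seat between -0.003 and 0.002 m and angle between the x axis of each of cap_1, cap_2 and the x axis of stand, either way round below 0.08 rad and angle between each of cap_1, cap_2's own z axis and vertical below 0.05 rad and horizontal distance between cap_2 and far_seat below 0.004 m and z of cap_2 in the frame of far_seat between -0.003 and 0.002 m and contact force between the fingers and cap_1 below 0.1 N and contact force between the fingers and cap_2 below 0.1 N), for 0.2 s.
3. the keeper bar is swung to its stop over both caps (horizontal distance between cap_1 and near_seat below 0.004 m and z of cap_1 in the frame of near_seat between -0.003 and 0.002 m and angle between the x axis of each of cap_1, cap_2 and the x axis of stand, either way round below 0.08 rad and angle between each of cap_1, cap_2's own z axis and vertical below 0.05 rad and horizontal distance between cap_2 and far_seat below 0.004 m and z of cap_2 in the frame of far_seat between -0.003 and 0.002 m and value of joint keeper below 0.06 rad), for 0.2 s.
At the end, for the whole second after the job is handed in: Spindle in both halves (middle within 8 mm, axis within 0.04 rad); cap_1 home on the near half, cap_2 on the far (4 mm across, under 2 mm high, yaw 0.08 rad, level to 0.05 rad); keeper within 0.06 rad of closed; all at rest; cap_3 within 30 mm of its start (all of step 3 and distance between spindle and spindle_seat below 0.008 m and angle between the x axis of spindle and the x axis of stand, either way round below 0.04 rad and linear speed of each of spindle, cap_1, cap_2 below 0.02 m/s and distance of cap_3 from where it was at the start of the episode below 0.03 m); the robot touches nothing.
It fails at once if the third cap is displaced by more than 30 mm (distance of cap_3 from where it was at the start of the episode above 0.03 m).
It fails at once if a bystander is displaced by more than 40 mm (distance of any of wax_tin, wire_brush, sanding_block, pliers, tweezers, screwdriver from where it was at the start of the episode above 0.04 m).
It fails at once if the spindle or a cap is dropped: it moves faster than 0.6 m/s with no finger on it ((linear speed of spindle above 0.6 m/s and contact force between the fingers and spindle below 0.05 N) or (linear speed of cap_1 above 0.6 m/s and contact force between the fingers and cap_1 below 0.05 N) or (linear speed of cap_2 above 0.6 m/s and contact force between the fingers and cap_2 below 0.05 N)).
It also fails if it takes over 72 s, if anything falls off the work surface, if the arm or the gripper's body presses on something with over 40 N, if the wrist force passes 120 N, or if a joint passes its speed limit or range.

ROBOT

A 7-joint arm with a two-finger parallel gripper is mounted at the origin on a cart in front of the work surface, level with it; the furniture and walls round the work are solid. World frame = base frame: x ahead of the robot, y to its left, z up, the work surface at z = 0. Lengths are in m, angles in rad, forces in N, time in s.
With the tool pointing down it reaches from about 0.35 to 0.9 m from the base axis. Payload 8.1 kg.
Tool frame: the origin (TCP) lies between the finger pads; the fingertips stand 19 mm ahead of it and the grasp point (between the pads) is the TCP; y points along the fingers, x is the direction in which the jaws open and shut, and the axes are right-handed (so a half turn about y gives the same grasp; the last joint's range is limited). The gripper opens to 92 mm and grips with 3 to 60 N. Pads are 19 mm wide; open, the fingers measure 130 mm over their backs; the gripper's body (75 mm by 190 mm) begins 47 mm behind the grasp point.
Start: joints at [1.108, 0.434, 0.025, 1.573, -0.012, 1.134, -0.075], TCP at [0.22, -0.585, 0.246] pointing down, gripper open.
Joint ranges: [-2.62, 2.62], [-0.44, 2.09], [-1.27, 1.32], [0.08, 2.57], [-1.32, 4.46], [0.12, 2], [-2.74, 2.74]. Speed limits (rad/s): [2.22, 2.22, 3.01, 3.01, 3.14, 3.14, 3.14].

INTERFACE

Orientations are given as a rotation vector (axis times angle).
In Python, from cell import arm gives the robot as it stands.
- The arm moves only by the tool move_arm, never from a script. Its argument "series" is a list of rows, each an object of numbers: "x", "y", "z": the shift along the tool's x, y, z in cm; "rx", "ry", "rz": the turn, a rotation vector about the tool's x, y, z in rad. In form: [{"x": .., "y": .., "z": .., "rx": .., "ry": .., "rz": ..}, ...]. A call has 1 to 12 rows; each row shifts and turns the pose as measured when the row begins, along the tool's axes as they then stand; what a row does not reach is not made up. A row lasts 1/8 s, in which the tool goes at most 62.5 mm and 10.7 degrees, less where a joint would pass 70% of its speed; a pose out of reach is approached as far as the arm can. A call is refused whole if a number of a shift passes 6.25 or a number of a turn 0.188, either way. A call with a gripper value outside its range is refused whole. "jaw" is the finger opening in cm, from 0 to 9.18, set as the call begins (left out, the last holds). The fingers move at their own pace and stop on an object; "newtons" is the grip in N (left out, the last holds). Time passes only in rows, so rows that do not move let the fingers close. It gives the time, the measured TCP pose, the force and the opening at its end, in the units of the state.
- arm.observe(): the state, without advancing time (a new reading comes with each control period).
- arm.get_image(name): name is "scene" or "top" or "wrist"; returns the picture (420x560x3 uint8, blue, green, red); there is no depth.
- arm.camera_params(name): a dict with "K" (3x3 intrinsics, pixels), "k1" (the pictures are not rectified: a ray, as slopes to the right and down, at radius r is drawn at 1 + k1 r^2 times it, then the intrinsics apply), "R" (3x3) and "t" (3): a world point X has camera coordinates R X + t; the wrist camera has in their place "tool_from_camera" (4x4, takes a point from camera to tool coordinates, whose origin is the TCP and whose axes are the tool frame's). Camera axes: x right, y down, z forward; pixel columns grow to the right and rows downward; lengths in m; the calibration is good to about 2 mm. A picture is of the moment at which its call begins: read the wrist's pose just before it. camera_params takes no time and is no camera call.
- arm.sign_off(): hands the job in, once; it reports no verdict.
The state is a dict: "clock": time; "joints": joint angles; "dq": joint speeds; "joint_efforts": joint torques, N m; "position": TCP position; "ee_rot": TCP orientation; "force": force on the tool from outside, world axes, zero at the start; "ft_torque": the same for the moment, N m; "width": opening from 0.0 (shut) to 1.0 (fully open).
Only numpy, scipy, OpenCV 4.12 (cv2) and the standard library are available. Lean on these libraries where they do the work, as an engineer would, in place of code of your own. Each camera call takes 0.05 s, during which the arm holds its last target.

## Working session

There is one attempt and no reset: what is moved stays moved. The work goes in short steps, Python scripts to look and compute and a tool call to move; the robot and the scene stay as the last step left them, time stands still between calls to the robot, and variables do not carry over. Pictures are saved under pics/ and viewed, and the job is handed in when it is done.

Besides the shell and the picture viewer there is one more tool, called after "Request:" as name([rows], argument=value, ...), one row to a line, values as JSON. move_arm: Moves the arm, as the interface text tells. Its arguments: {"type":"object","properties":{"series":{"type":"array","items":{"type":"object","properties":{"x":{"type":"number"},"y":{"type":"number"},"z":{"type":"number"},"rx":{"type":"number"},"ry":{"type":"number"},"rz":{"type":"number"}}}},"jaw":{"type":"number"},"newtons":{"type":"number"}},"required":["series"]}

```bash
ls; mkdir -p pics; python3 - <<'E'
from cell import arm
import cv2
print(arm.observe())
for n in ("scene","top","wrist"):
    p=arm.camera_params(n); print(n,p)
for n in ("scene","top"):
    cv2.imwrite(f"pics/{n}0.png",arm.get_image(n))
E
```

```text
pics
{'clock': 0.0, 'joints': array([ 1.10841369,  0.43521909,  0.02497409,  1.57411557, -0.01160376,
        1.13399413, -0.07512144]), 'dq': array([-0.00040766, -0.00084211,  0.00100237, -0.00286218,  0.00141175,
        0.00080289, -0.00062644]), 'joint_efforts': array([ 1.61364427e-03, -6.67864537e+01,  9.86200422e-01, -3.14470553e+01,
       -6.04863628e-02,  4.29254025e-02,  2.14150327e-04]), 'position': array([ 0.2198198 , -0.58454283,  0.24494024]), 'ee_rot': array([-1.35735879,  0.94132026, -0.93903522]), 'force': array([-0.70127328, -0.46445412, -0.23362333]), 'ft_torque': array([ 0.00122752,  0.0213567 , -0.00771386]), 'width': 0.9953937381930734}
scene {'K': array([[391.70128209,   0.        , 283.18758243],
       [  0.        , 391.70128209, 212.33553207],
       [  0.        ,   0.        ,   1.        ]]), 'k1': -0.11285680391460154, 'R': array([[-0.82271362, -0.56841411, -0.00690634],
       [-0.40661441,  0.5969306 , -0.69162026],
       [ 0.39724932, -0.56619718, -0.7222283 ]]), 't': array([0.36247084, 0.38902861, 0.97357132])}
top {'K': array([[470.61330117,   0. 
[... 252 characters left out ...]
4353e-02, -1.61799528e-01],
       [ 1.61788592e-01, -1.93488660e-03, -9.86823544e-01]]), 't': array([-0.15876872,  0.55411958,  1.18142673])}
wrist {'K': array([[347.15912917,   0.        , 277.54005332],
       [  0.        , 347.15912917, 212.86359075],
       [  0.        ,   0.        ,   1.        ]]), 'k1': -0.022175523503115954, 'tool_from_camera': array([[ 9.99999441e-01,  7.53565913e-04,  7.41627579e-04,
         4.44463678e-04],
       [-4.93405635e-04, -2.87767216e-01,  9.57700259e-01,
        -1.39431110e-01],
       [ 9.35106373e-04, -9.57700090e-01, -2.87766683e-01,
         7.78661672e-02],
       [ 0.00000000e+00,  0.00000000e+00,  0.00000000e+00,
         1.00000000e+00]])}
```

View pics/scene0.png

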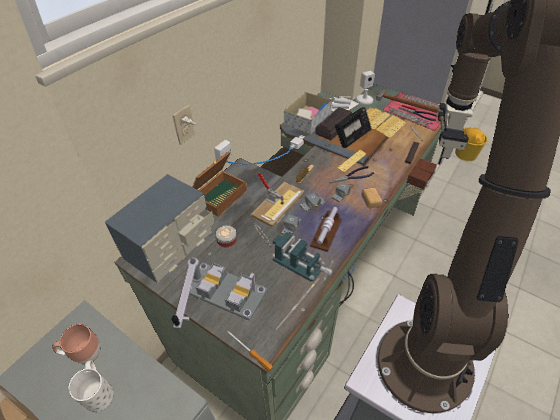

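View pics/top0.png

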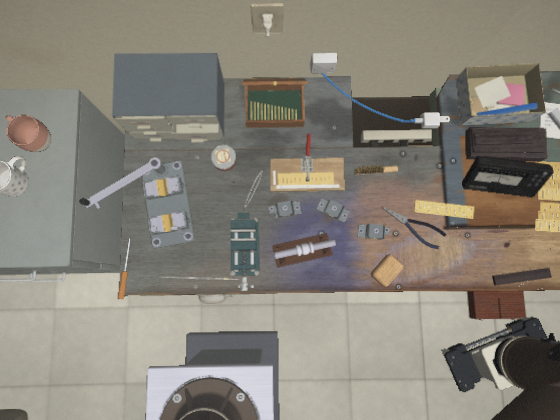

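The top view shows the stand at about (170,205), keeper open to the left with its handle at (85,202), spindle and rest at (304,250), and three caps at (285,208), (333,209) and (372,231). A green vise stands at (243,243). I'll enlarge both views for detail.

```bash
python3 - <<'E'
import cv2
t=cv2.imread("pics/top0.png"); s=cv2.imread("pics/scene0.png")
cv2.imwrite("pics/topz1.png",cv2.resize(t[180:280,230:410],None,fx=4.4,fy=4.4,interpolation=cv2.INTER_CUBIC))
cv2.imwrite("pics/topz2.png",cv2.resize(t[140:260,70:250],None,fx=4.4,fy=4.4,interpolation=cv2.INTER_CUBIC))
cv2.imwrite("pics/scz.png",cv2.resize(s[165:330,160:390],None,fx=3.4,fy=3.4,interpolation=cv2.INTER_CUBIC))
E
```

```text
(no output)
```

View pics/topz1.png

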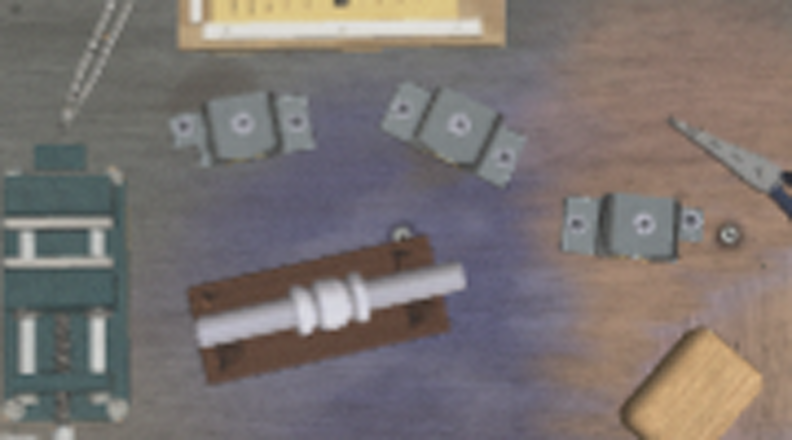

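View pics/topz2.png

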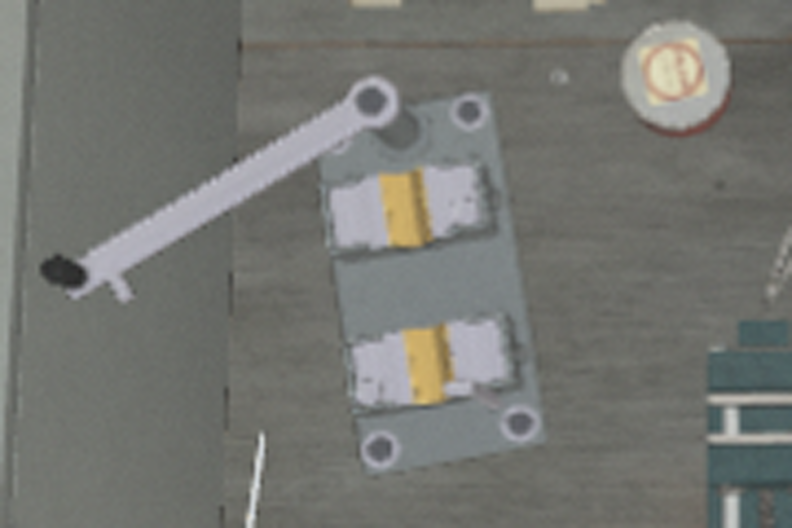

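View pics/scz.png

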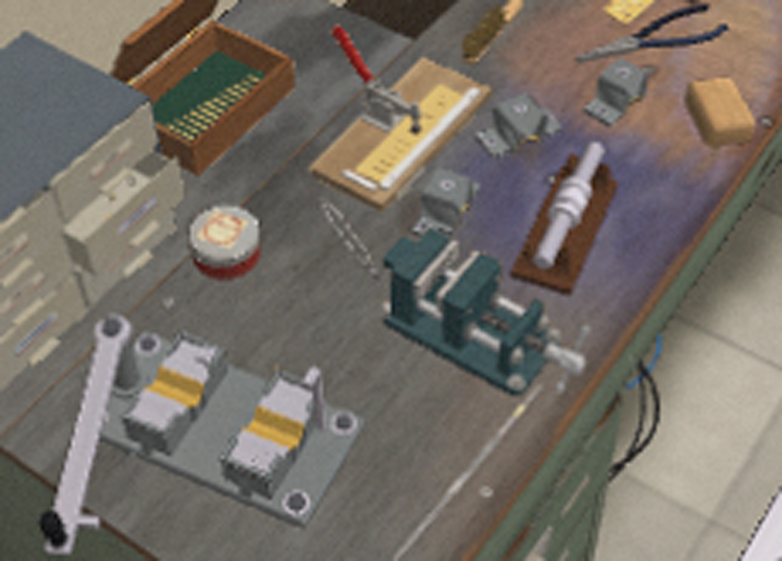

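```bash
cat > h.py <<'E'
import numpy as np, cv2
from scipy.optimize import least_squares
from scipy.spatial.transform import Rotation as Ro
from cell import arm
def cam(name,obs=None):
    p=arm.camera_params(name); K,k1=p["K"],p["k1"]
    if name!="wrist": return K,k1,p["R"],p["t"]
    T=np.eye(4); T[:3,:3]=Ro.from_rotvec(obs["ee_rot"]).as_matrix(); T[:3,3]=obs["position"]
    W=np.linalg.inv(T@p["tool_from_camera"]); return K,k1,W[:3,:3],W[:3,3]
def proj(c,X):
    K,k1,R,t=c; X=np.atleast_2d(X)
    rv,_=cv2.Rodrigues(R); return cv2.projectPoints(X.reshape(-1,1,3),rv,t,K,np.array([k1,0,0,0.]))[0].reshape(-1,2)
def unproj(c,px,z):
    K,k1,R,t=c; px=np.atleast_2d(px).astype(float)
    u=cv2.undistortPointsIter(px.reshape(-1,1,2),K,np.array([k1,0,0,0.]),None,None,(3,50,1e-9)).reshape(-1,2)
    d=np.c_[u,np.ones(len(u))]@R; C=-R.T@t
    return C+d*((z-C[2])/d[:,2])[:,None]
def zp(px,scale,off): # zoomed pixel to source
    return (np.atleast_2d(px)+0.5)/scale-0.5+np.array(off)
def fit(obs,p0):
    """obs: list of (cam, local pts Nx3 , px Nx2); pose x,y,yaw on z=0"""
    def f(p):
        r=[]
        for c,L,px in obs:
            L=np.atleast_2d(L); c_,s_=np.cos(p[2]),np.sin(p[2])
            W=np.c_[p[0]+c_*L[:,0]-s_*L[:,1],p[1]+s_*L[:,0]+c_*L[:,1],L[:,2]]
            r.append((proj(c,W)-px).ravel())
        return np.concatenate(r)
    s=least_squares(f,p0,loss="soft_l1"); return s.x,f(s.x).reshape(-1,2)
def pose():
    o=arm.observe(); return o,o["position"],Ro.from_rotvec(o["ee_rot"]).as_matrix()
def shot(name,fn=None):
    o=arm.observe(); im=arm.get_image(name)
    if fn:
        cv2.imwrite(fn,im); np.savez(fn+".npz",position=o["position"],ee_rot=o["ee_rot"])
    return o,im
def plan(p,R,tp,tR,n=None):
    """tool-axis translation (cm) and rotation (about tool) to reach target"""
    d=R.T@(tp-p)*100; r=Ro.from_matrix(R.T@tR).as_rotvec(); return d,r
def down(yawx):
    """tool down, tool x at world yaw yawx"""
    x=np.array([np.cos(yawx),np.sin(yawx),0]); y=np.array([0,0,-1.]); return np.c_[x,y,np.cross(x,y)]
E
python3 - <<'E'
from h import *
np.set_printoptions(precision=4,suppress=True)
o,p,R=pose(); print(R)
ct=cam("top"); cs=cam("scene")
z2=lambda *q: zp(q,4.4,(70,140)); z1=lambda *q: zp(q,4.4,(230,180))
L=np.array([[-104,-56,12],[-104,56,12],[120,-56,12],[-26,11,40],[-26,-11,40],[-70,11,40],[-70,-11,40],[26,11,40],[26,-11,40],[70,11,40],[70,-11,40]])/1000
px=z2((545,438),(368,475),(488,92),(405,330),(437,325),(415,403),(447,398),(387,247),(429,242),(379,175),(420,168))
s,r=fit([(ct,L,px)],[0.5,0.25,0.1]); print("stand",s); print(r)
print("pivot",unproj(ct,z2((372,100)),0.09),"handle",unproj(ct,z2((65,272)),0.115))
# caps: crown hole/screw at top
for n,a,b in (("c1",(185,127),(297,122)),("c3",(404,108),(506,157)),("c2",(578,224),(691,220))):
    w=unproj(ct,z1(a,b),0.009); print(n,w, (w[0]+w[1])[:2]/2, np.linalg.norm(w[0]-w[1]), np.arctan2(*(w[0]-w[1])[[1,0]])-np.pi/2)
for n,a in (("c1",(242,123)),("c3",(459,124)),("c2",(645,224))): print(n,unproj(ct,z1(a),0.040))
w=unproj(ct,z1((200,332),(463,275)),0.036); print("sp",w,w.mean(0),np.linalg.norm(w[0]-w[1]),np.arctan2(*(w[0]-w[1])[[1,0]]))
print("pulley",unproj(ct,z1((330,303)),0.045))
E
```

```text
[[ 0.3521 -0.0006  0.936 ]
 [-0.936   0.0013  0.3521]
 [-0.0014 -1.     -0.0001]]
stand [0.5617 0.1152 0.1715]
[[-0.0436  1.2515]
 [-2.0111  0.7766]
 [-0.2171 -1.0182]
 [-0.2521  0.2161]
 [ 0.8718 -0.1983]
 [-0.0127  0.1598]
 [ 1.1572 -0.2784]
 [ 0.8905 -0.2212]
 [-0.3109 -0.6083]
 [ 0.2302  0.0042]
 [-0.7869  0.0939]]
pivot [[0.6618 0.1311 0.09  ]] handle [[0.5589 0.2916 0.115 ]]
c1 [[ 0.5516 -0.1657  0.009 ]
 [ 0.5536 -0.234   0.009 ]] [ 0.5526 -0.1998] 0.06835057543454887 0.030391798818489635
c3 [[ 0.5613 -0.2994  0.009 ]
 [ 0.5302 -0.3603  0.009 ]] [ 0.5458 -0.3299] 0.06838329166916436 -0.4719390084341528
c2 [[ 0.4888 -0.4021  0.009 ]
 [ 0.4903 -0.4701  0.009 ]] [ 0.4895 -0.4361] 0.06804642241011481 0.021867974874770546
c1 [[ 0.5485 -0.1996  0.04  ]]
c3 [[ 0.546  -0.3284  0.04  ]]
c2 [[ 0.4849 -0.4354  0.04  ]]
sp [[ 0.4254 -0.1727  0.036 ]
 [ 0.4566 -0.328   0.036 ]] [ 0.441  -0.2503  0.036 ] 0.1584534133784936 1.7691426832819783
pulley [[ 0.4406 -0.2487  0.045 ]]
```

```bash
cat >> h.py <<'E'
def rows(tp,yaw,n,p=None,R=None):
    if p is None: o,p,R=pose()
    tp=np.array(tp,float); tR=down(yaw) if np.isscalar(yaw) else yaw
    rv=Ro.from_matrix(R.T@tR).as_rotvec()
    d=(tp-p)/n
    out=[]
    for i in range(n):
        Ri=R@Ro.from_rotvec(rv*i/n).as_matrix(); out.append(np.round(Ri.T@d*100,2))
    print("turn/row",np.round(rv/n,4),"total",np.round(rv,4))
    for q in out: print(q)
E
python3 - <<'E'
from h import *
rows([0.4405,-0.2495,0.20],0.2,9)
E
```

```text
turn/row [-1.000e-04 -1.568e-01 -1.000e-04] total [-9.000e-04 -1.411e+00 -1.300e-03]
[-2.62  0.5   3.61]
[-2.03  0.5   3.97]
[-1.38  0.5   4.24]
[-0.7  0.5  4.4]
[-0.01  0.5   4.46]
[0.69 0.5  4.4 ]
[1.37 0.5  4.24]
[2.01 0.5  3.98]
[2.61 0.5  3.61]
```

Request:
move_arm([
  {"x": -2.62,"y": 0.5,"z": 3.61,"ry": -0.157},
  {"x": -2.03,"y": 0.5,"z": 3.97,"ry": -0.157},
  {"x": -1.38,"y": 0.5,"z": 4.24,"ry": -0.157},
  {"x": -0.7,"y": 0.5,"z": 4.4,"ry": -0.157},
  {"x": 0,"y": 0.5,"z": 4.46,"ry": -0.157},
  {"x": 0.69,"y": 0.5,"z": 4.4,"ry": -0.157},
  {"x": 1.37,"y": 0.5,"z": 4.24,"ry": -0.157},
  {"x": 2.01,"y": 0.5,"z": 3.98,"ry": -0.157},
  {"x": 2.61,"y": 0.5,"z": 3.61,"ry": -0.157},
  {},
], jaw=9.18)

```text
invalid input
```

Request:
move_arm([
  {"x": -2.62,"y": 0.5,"z": 3.61,"rx": 0,"ry": -0.157,"rz": 0},
  {"x": -2.03,"y": 0.5,"z": 3.97,"rx": 0,"ry": -0.157,"rz": 0},
  {"x": -1.38,"y": 0.5,"z": 4.24,"rx": 0,"ry": -0.157,"rz": 0},
  {"x": -0.7,"y": 0.5,"z": 4.4,"rx": 0,"ry": -0.157,"rz": 0},
  {"x": 0,"y": 0.5,"z": 4.46,"rx": 0,"ry": -0.157,"rz": 0},
  {"x": 0.69,"y": 0.5,"z": 4.4,"rx": 0,"ry": -0.157,"rz": 0},
  {"x": 1.37,"y": 0.5,"z": 4.24,"rx": 0,"ry": -0.157,"rz": 0},
  {"x": 2.01,"y": 0.5,"z": 3.98,"rx": 0,"ry": -0.157,"rz": 0},
  {"x": 2.61,"y": 0.5,"z": 3.61,"rx": 0,"ry": -0.157,"rz": 0},
])

```text
clock: 1.23
position: [0.4367, -0.2378, 0.1961]
ee_rot: [-1.56, -0.185, 0.192]
force: [0.7, -0.0, 0.3]
width: 0.999
```

```bash
python3 - <<'E'
from h import *
o,im=shot("wrist","pics/w1.png"); print(o["clock"],o["position"],o["joints"],np.abs(o["dq"]).max())
o,im=shot("wrist","pics/w1.png"); print(o["clock"],o["position"],o["ee_rot"])
E
```

```text
1.225 [ 0.43672545 -0.23784324  0.19605238] [ 0.73554978  0.32198119 -0.43282541  1.91155856  0.16377019  0.94753001
  0.4653936 ] 0.42981040629344586
1.275 [ 0.43980914 -0.23147732  0.19580245] [-1.55588195 -0.19786074  0.20143897]
```

View pics/w1.png

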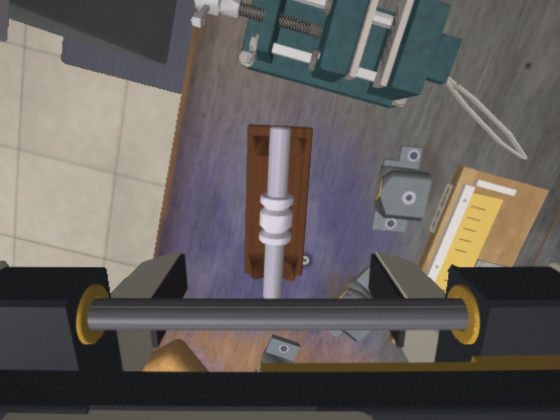

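The wrist view shows the spindle from (280,128) to below the tool bar at (274,300), its pulley at (276,218) and the rest around it. Cap_1, at (404,195), has its upper (+y) foot cut on the -x side, as expected.

```bash
python3 - <<'E'
from h import *
im=cv2.imread("pics/w1.png"); cv2.imwrite("pics/w1z.png",cv2.resize(im[115:300,215:435],None,fx=3.2,fy=3.2,interpolation=cv2.INTER_CUBIC))
E
```

```text
(no output)
```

View pics/w1z.png

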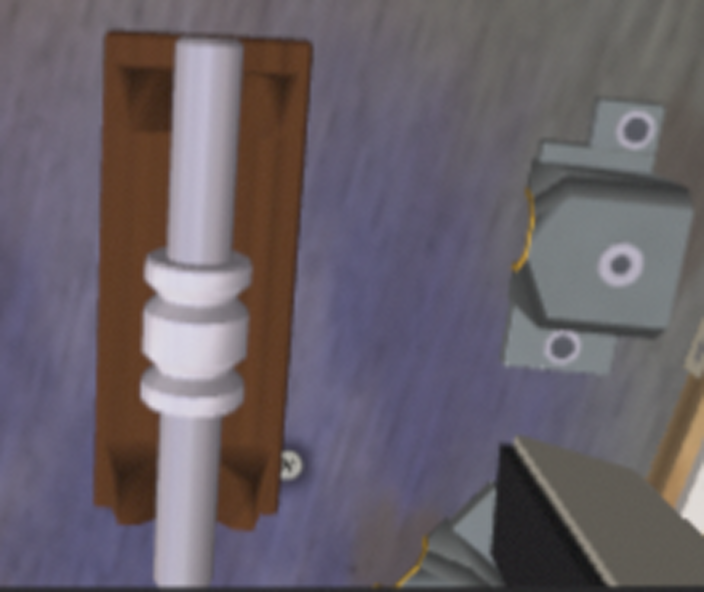

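```bash
python3 - <<'E'
from h import *
np.set_printoptions(precision=4,suppress=True)
d=np.load("pics/w1.png.npz"); c=cam("wrist",d)
z=lambda *q: zp(q,3.2,(215,115))
a=unproj(c,z((205,150),(187,500),(208,40)),0.036); print(a, np.arctan2(*(a[0]-a[1])[[1,0]]))
b=unproj(c,z((198,265),(192,400)),0.040); print(b,b.mean(0))
h=unproj(c,z((636,130),(562,346)),0.009); print(h,h.mean(0),np.linalg.norm(h[0]-h[1]),np.arctan2(*(h[0]-h[1])[[1,0]])-np.pi/2)
print(unproj(c,z((620,264)),0.04))
o,p,R=pose(); print(o["clock"],p,R)
E
```

```text
[[ 0.432  -0.1979  0.036 ]
 [ 0.4531 -0.2993  0.036 ]
 [ 0.4254 -0.1697  0.036 ]] 1.7757809762327632
[[ 0.4379 -0.2283  0.04  ]
 [ 0.4462 -0.2669  0.04  ]] [ 0.4421 -0.2476  0.04  ]
[[ 0.5538 -0.1637  0.009 ]
 [ 0.5554 -0.2322  0.009 ]] [ 0.5546 -0.198   0.009 ] 0.06843903647278674 0.023360706999297598
[[ 0.55   -0.1987  0.04  ]]
1.325 [ 0.4385 -0.234   0.196 ] [[ 0.9699 -0.0037 -0.2434]
 [ 0.2435  0.0046  0.9699]
 [-0.0025 -1.      0.0053]]
```

```bash
python3 - <<'E'
from h import *
rows([0.4415,-0.249,0.10],0.203,4)
E
```

```text
turn/row [-0.0013  0.0107 -0.0007] total [-0.0053  0.0429 -0.0026]
[-0.01  2.4  -0.39]
[-0.01  2.4  -0.39]
[-0.01  2.4  -0.39]
[-0.01  2.4  -0.39]
```

Request:
move_arm([
  {"x": 0,"y": 2.4,"z": -0.39,"rx": -0.0013,"ry": 0.011,"rz": 0},
  {"x": 0,"y": 2.4,"z": -0.39,"rx": -0.0013,"ry": 0.011,"rz": 0},
  {"x": 0,"y": 2.4,"z": -0.39,"rx": -0.0013,"ry": 0.011,"rz": 0},
  {"x": 0,"y": 2.4,"z": -0.39,"rx": -0.0013,"ry": 0.011,"rz": 0},
  {"x": 0,"y": 0,"z": 0,"rx": 0,"ry": 0,"rz": 0},
  {"x": 0,"y": 0,"z": 0,"rx": 0,"ry": 0,"rz": 0},
])

```text
clock: 2.08
position: [0.4407, -0.2508, 0.0974]
ee_rot: [-1.566, -0.151, 0.157]
force: [-0.1, -0.5, 0.7]
width: 1.0
```

```bash
python3 - <<'E'
from h import *
o,p,R=pose(); print(o["clock"],p,np.arctan2(R[1,0],R[0,0]),o["dq"].round(3),o["force"],o["joints"].round(2))
rows([0.4415,-0.249,0.037],0.203,3)
E
```

```text
2.075 [ 0.44072188 -0.25079417  0.09742885] 0.19630026633155118 [ 0.005  0.004  0.003  0.005  0.     0.006 -0.002] [-0.0594045  -0.49287834  0.73894506] [ 0.7   0.46 -0.38  2.    0.25  0.73  0.36]
turn/row [ 0.0001 -0.0022 -0.0014] total [ 0.0003 -0.0067 -0.0043]
[0.05 2.01 0.05]
[0.04 2.01 0.05]
[0.04 2.01 0.05]
```

Request:
move_arm([
  {"x": 0.05,"y": 2.0,"z": 0.05,"rx": 0,"ry": -0.003,"rz": -0.002},
  {"x": 0.04,"y": 2.0,"z": 0.05,"rx": 0,"ry": -0.003,"rz": -0.002},
  {"x": 0.04,"y": 1.9,"z": 0.05,"rx": 0,"ry": 0,"rz": 0},
  {"x": 0,"y": 0,"z": 0,"rx": 0,"ry": 0,"rz": 0},
])

```text
clock: 2.58
position: [0.4443, -0.2507, 0.0418]
ee_rot: [-1.57, -0.163, 0.154]
force: [-0.7, 0.1, -0.2]
width: 0.996
```

Request:
move_arm([
  {"x": 0,"y": 0,"z": 0,"rx": 0,"ry": 0,"rz": 0},
  {"x": 0,"y": 0,"z": 0,"rx": 0,"ry": 0,"rz": 0},
  {"x": 0,"y": 0,"z": 0,"rx": 0,"ry": 0,"rz": 0},
  {"x": 0,"y": 0,"z": 0,"rx": 0,"ry": 0,"rz": 0},
  {"x": 0,"y": 0,"z": 0,"rx": 0,"ry": 0,"rz": 0},
], jaw=1.0, newtons=30)

```text
clock: 3.2
position: [0.446, -0.2518, 0.0452]
ee_rot: [-1.573, -0.166, 0.15]
force: [-0.1, 0.1, -0.5]
width: 0.509
```

```bash
python3 - <<'E'
from h import *
o,p,R=pose(); print(o["clock"],p,np.arctan2(R[1,0],R[0,0]),R[2],np.abs(o["dq"]).max().round(3),o["force"],o["width"])
E
```

```text
3.2 [ 0.44602148 -0.25175229  0.04516427] 0.20097608588080546 [ 0.00904505 -0.99992264 -0.00853862] 0.003 [-0.09238938  0.06976134 -0.45517949] 0.5090246604404082
```

Request:
move_arm([
  {"x": -0.4,"y": 0.8,"z": 0.3,"rx": -0.005,"ry": 0,"rz": -0.005},
  {"x": 0,"y": 0,"z": 0,"rx": 0,"ry": 0,"rz": 0},
])

```text
clock: 3.45
position: [0.4424, -0.2491, 0.0366]
ee_rot: [-1.577, -0.173, 0.144]
force: [1.3, 0.1, -4.8]
width: 0.316
```

```bash
python3 - <<'E'
from h import *
o,p,R=pose(); print(o["clock"],p,np.arctan2(R[1,0],R[0,0]),R[2],np.abs(o["dq"]).max().round(3),o["force"],o["width"])
E
```

```text
3.45 [ 0.44237041 -0.24911641  0.03662258] 0.201655891810275 [ 0.01646509 -0.99976563 -0.01405631] 0.018 [ 1.2681482   0.1238452  -4.80719571] 0.31618450900238076
```

```bash
python3 - <<'E'
from h import *
o,p,R=pose()
rows([0.4424,-0.2490,0.12],0.2017,3)
yaw=0.1715
t=np.array([0.5617,0.1152,0.22])-0.06*np.array([np.cos(yaw),np.sin(yaw),0]); print(t)
rows(t,yaw-np.pi/2,10,p=np.array([0.4424,-0.249,0.13]),R=down(0.2017))
E
```

```text
turn/row [ 0.0047 -0.0001  0.0055] total [ 0.0141 -0.0002  0.0165]
[ 0.05 -2.78 -0.04]
[ 0.03 -2.78 -0.02]
[ 0.02 -2.78 -0.01]
[0.50258021 0.10496037 0.22      ]
turn/row [0.     0.1601 0.    ] total [0.    1.601 0.   ]
[ 1.3  -0.9   3.35]
[ 0.75 -0.9   3.51]
[ 0.18 -0.9   3.59]
[-0.39 -0.9   3.57]
[-0.96 -0.9   3.46]
[-1.5  -0.9   3.26]
[-2.   -0.9   2.98]
[-2.45 -0.9   2.63]
[-2.84 -0.9   2.2 ]
[-3.15 -0.9   1.72]
```

Request:
move_arm([
  {"x": 0.04,"y": -2.0,"z": 0,"rx": 0.0047,"ry": 0,"rz": 0.0055},
  {"x": 0.03,"y": -2.8,"z": 0,"rx": 0.0047,"ry": 0,"rz": 0.0055},
  {"x": 0.02,"y": -2.8,"z": 0,"rx": 0.0047,"ry": 0,"rz": 0.0055},
])

```text
clock: 3.82
position: [0.4375, -0.2464, 0.1098]
ee_rot: [-1.559, -0.15, 0.167]
force: [0.6, -0.6, -5.1]
width: 0.316
```

```bash
python3 - <<'E'
from h import *
o,p,R=pose(); print(o["clock"],p,np.arctan2(R[1,0],R[0,0]),R[2],np.abs(o["dq"]).max().round(3),o["force"],o["width"])
rows([0.5026,0.105,0.22],0.1715-np.pi/2,10)
E
```

```text
3.825 [ 0.43754184 -0.24643022  0.10979577] 0.20254153258574162 [-0.01019469 -0.99992011  0.0074722 ] 0.598 [ 0.62053713 -0.62243131 -5.1422059 ] 0.31555412417211637
turn/row [ 0.0002  0.1602 -0.0014] total [ 0.0024  1.6018 -0.0139]
[ 1.33 -1.09  3.32]
[ 0.79 -1.09  3.49]
[ 0.22 -1.09  3.57]
[-0.35 -1.09  3.56]
[-0.91 -1.09  3.46]
[-1.45 -1.09  3.27]
[-1.95 -1.09  3.  ]
[-2.4  -1.09  2.65]
[-2.79 -1.09  2.23]
[-3.11 -1.1   1.76]
```

Request:
move_arm([
  {"x": 1.3,"y": -1.5,"z": 3.3,"rx": 0,"ry": 0.16,"rz": -0.001},
  {"x": 0.8,"y": -1.5,"z": 3.5,"rx": 0,"ry": 0.16,"rz": -0.001},
  {"x": 0.2,"y": -1.5,"z": 3.6,"rx": 0,"ry": 0.16,"rz": -0.001},
  {"x": -0.35,"y": -1.2,"z": 3.6,"rx": 0,"ry": 0.16,"rz": -0.001},
  {"x": -0.9,"y": -1.0,"z": 3.5,"rx": 0,"ry": 0.16,"rz": -0.001},
  {"x": -1.45,"y": -0.8,"z": 3.3,"rx": 0,"ry": 0.16,"rz": -0.001},
  {"x": -1.95,"y": -0.8,"z": 3.0,"rx": 0,"ry": 0.16,"rz": -0.001},
  {"x": -2.4,"y": -0.8,"z": 2.6,"rx": 0,"ry": 0.16,"rz": -0.001},
  {"x": -2.8,"y": -0.6,"z": 2.2,"rx": 0,"ry": 0.16,"rz": -0.001},
  {"x": -2.5,"y": -0.3,"z": 1.4,"rx": 0,"ry": 0.12,"rz": -0.001},
  {"x": 0,"y": 0,"z": 0,"rx": 0,"ry": 0,"rz": 0},
])

```text
clock: 5.2
position: [0.4999, 0.1059, 0.2041]
ee_rot: [-1.299, 1.11, -1.08]
force: [-1.1, 0.1, -5.8]
width: 0.317
```

```bash
python3 - <<'E'
from h import *
o,im=shot("wrist","pics/w2.png")
o,p,R=pose(); print(o["clock"],p,np.arctan2(R[1,0],R[0,0]),R[2],np.abs(o["dq"]).max().round(3),o["force"],o["width"],o["joints"])
E
```

```text
5.25 [0.49948976 0.10417149 0.20379931] -1.4127452662728466 [-8.49620373e-04 -9.99636744e-01 -2.69380361e-02] 0.036 [-0.22271984 -0.11872872 -5.50607621] 0.31896813487020587 [-0.15436838  0.31875254 -0.19430187  1.87041722  0.06580675  0.98541895
 -1.78976058]
```

View pics/w2.png

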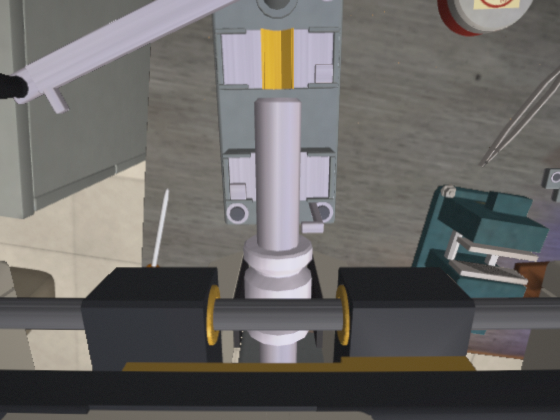

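The spindle is held centred in the jaws, its near end at (277,101). Both bearing halves are in view: far half at rows 28-90, near half at 150-200, keeper at top left. I'll zoom and fit the stand's pose.

```bash
python3 - <<'E'
from h import *
im=cv2.imread("pics/w2.png"); cv2.imwrite("pics/w2z.png",cv2.resize(im[0:240,200:360],None,fx=2.5*2,fy=2.5*2,interpolation=cv2.INTER_CUBIC)[:,:][::1,::1][:1200][0:600])
cv2.imwrite("pics/w2y.png",cv2.resize(im[120:240,200:360],None,fx=5,fy=5,interpolation=cv2.INTER_CUBIC))
E
```

```text
(no output)
```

View pics/w2z.png

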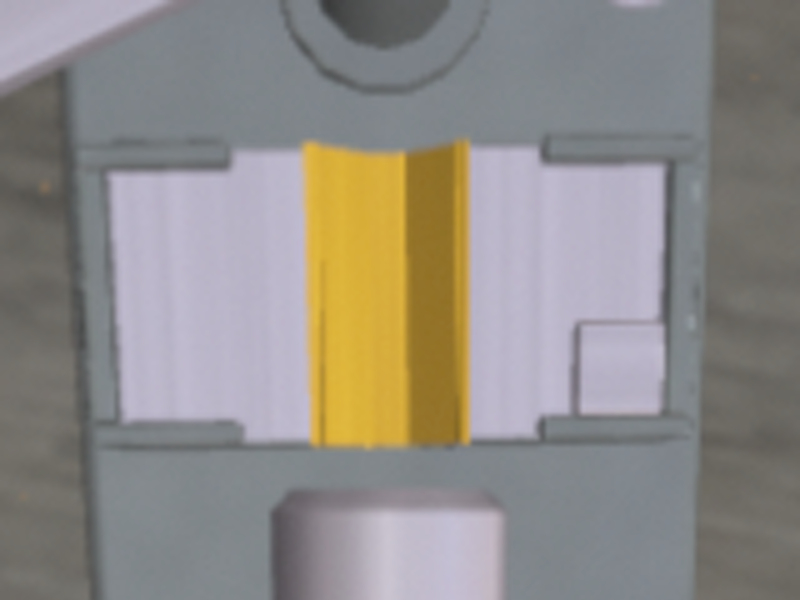

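View pics/w2y.png

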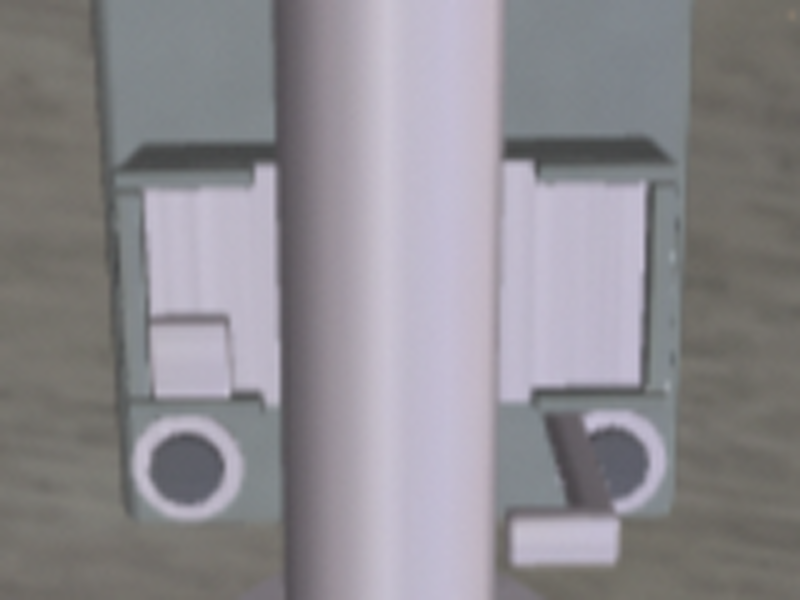

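```bash
cat > fitstand.py <<'E'
from h import *
np.set_printoptions(precision=4,suppress=True)
d=np.load("pics/w2.png.npz"); c=cam("wrist",d)
A=[((577,322),(43.5,-29.5,47)),((664,322),(43.5,-43.5,47)),((304,146),(70,11,40)),((468,144),(70,-11,40)),((313,443),(26,11,40)),((468,442),(26,-11,40))]
B=[((150,318),(-52.5,43.5,47)),((229,318),(-52.5,29.5,47)),((231,398),(-66.5,29.5,47)),((152,398),(-66.5,43.5,47)),((680,165),(-26,-48,47)),((115,168),(-26,48,47)),
((510,515),(-70,-16,98)),((618,515),(-70,-33,98)),((620,565),(-79,-33,98)),((512,565),(-79,-16,98)),((135,518),(-104,56,12)),((672,512),(-104,-56,12))]
px=np.r_[zp([a for a,_ in A],5,(200,0)),zp([a for a,_ in B],5,(200,120))]; L=np.array([b for _,b in A+B])/1000
s,r=fit([(c,L,px)],[0.5617,0.1152,0.17]); print(s); print(np.c_[L*1000,r])
E
python3 fitstand.py
```

```text
[0.5635 0.1149 0.1715]
[[  43.5     -29.5      47.        0.4222   -0.3953]
 [  43.5     -43.5      47.        0.8466   -0.5903]
 [  70.       11.       40.        2.9959   -0.0471]
 [  70.      -11.       40.       -1.6926   -0.0413]
 [  26.       11.       40.        2.5032   -0.1476]
 [  26.      -11.       40.       -1.6538   -0.3015]
 [ -52.5      43.5      47.       -0.4089    0.7122]
 [ -52.5      29.5      47.       -0.1289    0.5147]
 [ -66.5      29.5      47.        0.1257    0.0087]
 [ -66.5      43.5      47.        0.0728    0.196 ]
 [ -26.      -48.       47.        0.0517   -0.5513]
 [ -26.       48.       47.       -0.4424    0.2401]
 [ -70.      -16.       98.       -0.4365   -0.7492]
 [ -70.      -33.       98.        0.795    -1.009 ]
 [ -79.      -33.       98.        0.0417    0.2547]
 [ -79.      -16.       98.       -0.9429    0.5111]
 [-104.       56.       12.       -2.276     2.4618]
 [-104.      -56.       12.        1.07      2.4188]]
```

```bash
python3 - <<'E'
from h import *
np.set_printoptions(precision=4,suppress=True)
p=arm.camera_params("wrist"); T=p["tool_from_camera"]
for px in ((277.5,101),(277.5,99),(279,244)):
    u=cv2.undistortPointsIter(np.array([[px]],float),p["K"],np.array([p["k1"],0,0,0.]),None,None,(3,50,1e-9)).ravel()
    d=T[:3,:3]@np.r_[u,1]; C=T[:3,3]
    for y in (-0.009,0,):print(px,y,C+d*(y-C[1])/d[1])
yaw=0.1715
rows([0.5635,0.1149,0.10],yaw-np.pi/2,5)
E
```

```text
(277.5, 101) -0.009 [ 0.0005 -0.009   0.0806]
(277.5, 101) 0 [0.0005 0.     0.0808]
(277.5, 99) -0.009 [ 0.0005 -0.009   0.0813]
(277.5, 99) 0 [0.0005 0.     0.0815]
(279, 244) -0.009 [ 0.0012 -0.009   0.0257]
(279, 244) 0 [0.0012 0.     0.0221]
turn/row [ 0.0054 -0.0027 -0.0002] total [ 0.0269 -0.0134 -0.001 ]
[-0.01  2.04  1.35]
[-0.01  2.05  1.34]
[-0.    2.05  1.33]
[0.   2.06 1.32]
[0.   2.07 1.31]
```

Request:
move_arm([
  {"x": 0,"y": 2.0,"z": 1.35,"rx": 0.0054,"ry": -0.003,"rz": 0},
  {"x": 0,"y": 2.0,"z": 1.34,"rx": 0.0054,"ry": -0.003,"rz": 0},
  {"x": 0,"y": 2.0,"z": 1.33,"rx": 0.0054,"ry": -0.003,"rz": 0},
  {"x": 0,"y": 2.0,"z": 1.32,"rx": 0.0054,"ry": -0.003,"rz": 0},
  {"x": 0,"y": 2.0,"z": 1.31,"rx": 0.0054,"ry": -0.002,"rz": 0},
  {"x": 0,"y": 0,"z": 0,"rx": 0,"ry": 0,"rz": 0},
])

```text
clock: 6.0
position: [0.5608, 0.1066, 0.0954]
ee_rot: [-1.294, 1.085, -1.08]
force: [2.4, 6.8, -4.6]
width: 0.32
```

```bash
cat > st.py <<'E'
from h import *
o,p,R=pose(); print("t",o["clock"],"p",p.round(4),"yaw",np.arctan2(R[1,0],R[0,0]).round(4),"R2",R[2].round(4),"dq",np.abs(o["dq"]).max().round(3),"F",o["force"].round(1),"w",round(o["width"],3),"q",o["joints"].round(2))
E
cat > go.py <<'E'
import sys; exec(open("st.py").read())
a=[float(v) for v in sys.argv[1:]]
rows(a[:3],a[3],int(a[4]))
E
python3 go.py 0.5635 0.1149 0.058 -1.3993 3
```

```text
t 6.0 p [0.5608 0.1066 0.0954] yaw -1.3983 R2 [ 0.0025 -1.     -0.0083] dq 0.016 F [ 2.4  6.8 -4.6] w 0.32 q [-0.16  0.53 -0.17  1.85  0.12  0.78 -1.79]
turn/row [0.0028 0.0003 0.0008] total [0.0083 0.001  0.0025]
[-0.26  1.24  0.15]
[-0.26  1.25  0.14]
[-0.26  1.25  0.14]
```

Request:
move_arm([
  {"x": -0.4,"y": -0.5,"z": 0.2,"rx": 0.003,"ry": 0,"rz": 0.001},
  {"x": -0.4,"y": 0,"z": 0.2,"rx": 0.003,"ry": 0,"rz": 0.001},
  {"x": 0,"y": 0,"z": 0,"rx": 0,"ry": 0,"rz": 0},
])

```text
clock: 6.38
position: [0.562, 0.1127, 0.0998]
ee_rot: [-1.291, 1.084, -1.081]
force: [0.4, -0.8, -4.2]
width: 0.318
```

```bash
python3 - <<'E'
from h import *
shot("wrist","pics/w3.png")
E
python3 go.py 0.5635 0.1149 0.058 -1.3993 3
```

```text
t 6.425 p [0.5621 0.1125 0.0999] yaw -1.3992 R2 [ 0.0022 -1.     -0.0055] dq 0.002 F [ 0.4 -1.  -4.5] w 0.321 q [-0.17  0.52 -0.17  1.84  0.12  0.79 -1.8 ]
turn/row [0.0018 0.     0.0007] total [0.0055 0.0001 0.0022]
[-0.07  1.4   0.07]
[-0.07  1.4   0.07]
[-0.07  1.4   0.06]
```

View pics/w3.png

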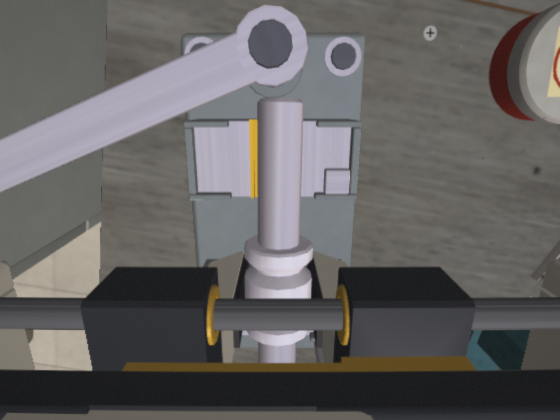

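Free of the hook now (force about 1 N). The spindle at (280,180) is parallel to the trough and about 2–3 mm to its right, so I'll correct that while lowering.

Request:
move_arm([
  {"x": -0.22,"y": 0,"z": 0.2,"rx": 0.003,"ry": 0,"rz": 0.001},
  {"x": 0,"y": 1.3,"z": 0,"rx": 0,"ry": 0,"rz": 0},
  {"x": 0,"y": 1.3,"z": 0,"rx": 0,"ry": 0,"rz": 0},
  {"x": 0,"y": 1.0,"z": 0,"rx": 0,"ry": 0,"rz": 0},
  {"x": 0,"y": 0,"z": 0,"rx": 0,"ry": 0,"rz": 0},
])

```text
clock: 7.05
position: [0.5628, 0.1143, 0.0605]
ee_rot: [-1.29, 1.084, -1.082]
force: [-0.8, -0.4, -5.1]
width: 0.316
```

```bash
python3 go.py 0.5635 0.1149 0.042 -1.3993 2
```

```text
t 7.05 p [0.5628 0.1143 0.0605] yaw -1.3992 R2 [ 0.0019 -1.     -0.0041] dq 0.006 F [-0.8 -0.4 -5.1] w 0.316 q [-0.18  0.58 -0.16  1.87  0.14  0.71 -1.82]
turn/row [0.002  0.     0.0009] total [0.0041 0.0001 0.0019]
[-0.03  0.93  0.04]
[-0.03  0.93  0.04]
```

Request:
move_arm([
  {"x": -0.03,"y": 0.8,"z": 0.04,"rx": 0.002,"ry": 0,"rz": 0.001},
  {"x": -0.02,"y": 0.6,"z": 0.03,"rx": 0.002,"ry": 0,"rz": 0.001},
  {"x": 0,"y": 0.4,"z": 0,"rx": 0,"ry": 0,"rz": 0},
  {"x": 0,"y": 0,"z": 0,"rx": 0,"ry": 0,"rz": 0},
])

```text
clock: 7.55
position: [0.5641, 0.1154, 0.0418]
ee_rot: [-1.284, 1.081, -1.082]
force: [-1.1, 1.9, -3.9]
width: 0.318
```

```bash
python3 go.py 0.5635 0.1149 0.041 -1.3993 1
```

```text
t 7.55 p [0.5641 0.1154 0.0418] yaw -1.399 R2 [-7.0e-04 -1.0e+00  1.5e-03] dq 0.005 F [-1.1  1.9 -3.9] w 0.318 q [-0.18  0.6  -0.16  1.88  0.14  0.66 -1.82]
turn/row [-0.0015  0.0003 -0.0007] total [-0.0015  0.0003 -0.0007]
[ 0.04  0.08 -0.06]
```

Request:
move_arm([
  {"x": 0.04,"y": 0.15,"z": 0,"rx": 0,"ry": 0,"rz": 0},
  {"x": 0,"y": 0,"z": 0,"rx": 0,"ry": 0,"rz": 0},
])

```text
clock: 7.8
position: [0.5643, 0.1157, 0.0411]
ee_rot: [-1.283, 1.08, -1.081]
force: [-1.7, 1.9, -2.5]
width: 0.32
```

```bash
python3 go.py 0.5635 0.1149 0.041 -1.3993 1
```

```text
t 7.8 p [0.5643 0.1157 0.0411] yaw -1.3982 R2 [-0.0013 -1.      0.0026] dq 0.003 F [-1.7  1.9 -2.5] w 0.32 q [-0.18  0.6  -0.16  1.88  0.14  0.66 -1.82]
turn/row [-0.0026  0.0011 -0.0013] total [-0.0026  0.0011 -0.0013]
[ 0.07  0.01 -0.1 ]
```

Request:
move_arm([
  {"x": 0,"y": 0.06,"z": 0,"rx": 0,"ry": 0,"rz": 0},
  {"x": 0,"y": 0,"z": 0,"rx": 0,"ry": 0,"rz": 0},
  {"x": 0,"y": 0,"z": 0,"rx": 0,"ry": 0,"rz": 0},
  {"x": 0,"y": 0,"z": 0,"rx": 0,"ry": 0,"rz": 0},
], jaw=7.0)

```text
clock: 8.3
position: [0.566, 0.1153, 0.0415]
ee_rot: [-1.28, 1.079, -1.084]
force: [-0.0, -0.2, 0.1]
width: 0.704
```

```bash
python3 go.py 0.5635 0.1149 0.16 -1.3993 4
```

```text
t 8.3 p [0.566  0.1153 0.0415] yaw -1.3992 R2 [-9.0e-04 -1.0e+00  5.7e-03] dq 0.003 F [-0.  -0.2  0.1] w 0.704 q [-0.18  0.6  -0.16  1.88  0.14  0.66 -1.82]
turn/row [-0.0014  0.     -0.0002] total [-0.0057  0.0001 -0.0009]
[-0.   -2.96 -0.05]
[-0.   -2.96 -0.05]
[-0.   -2.96 -0.05]
[-0.   -2.96 -0.06]
```

Request:
move_arm([
  {"x": 0,"y": -2.5,"z": 0,"rx": -0.0014,"ry": 0,"rz": 0},
  {"x": 0,"y": -3.5,"z": -1.5,"rx": -0.0014,"ry": 0,"rz": 0},
  {"x": 0,"y": -4,"z": -2,"rx": -0.0014,"ry": 0,"rz": 0},
  {"x": 0,"y": -4,"z": -2,"rx": 0,"ry": 0,"rz": 0},
  {"x": 0,"y": -1,"z": 0,"rx": 0,"ry": 0,"rz": 0},
], jaw=9.18)

```text
clock: 8.93
position: [0.5096, 0.1052, 0.1947]
ee_rot: [-1.285, 1.083, -1.081]
force: [0.6, -0.1, 0.0]
width: 1.002
```

```bash
python3 - <<'E'
from h import *
o,im=shot("wrist","pics/w4.png")
E
python3 go.py 0.495 -0.1985 0.2 -1.54 7
```

```text
t 8.975 p [0.5105 0.1053 0.1948] yaw -1.3996 R2 [-7.e-04 -1.e+00  2.e-04] dq 0.053 F [ 0.9 -0.5  1.3] w 0.999 q [-0.15  0.33 -0.2   1.88  0.08  0.94 -1.78]
turn/row [-0.      0.0201 -0.0001] total [-1.000e-04  1.404e-01 -7.000e-04]
[ 4.24 -0.08 -0.96]
[ 4.26 -0.08 -0.87]
[ 4.27 -0.08 -0.79]
[ 4.29 -0.08 -0.7 ]
[ 4.3  -0.08 -0.61]
[ 4.31 -0.07 -0.53]
[ 4.32 -0.07 -0.44]
```

View pics/w4.png

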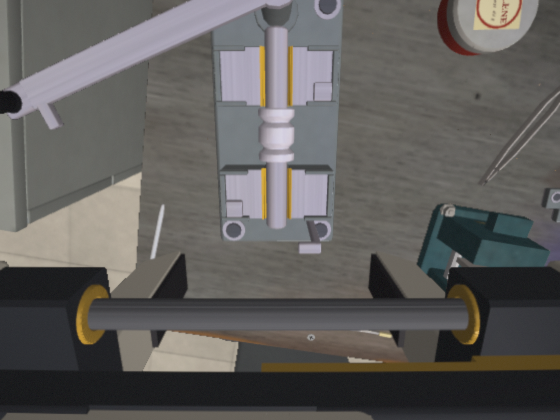

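The spindle lies in both troughs, with its pulley (rows 108–160) centred in the gap. Next is cap_1.

Request:
move_arm([
  {"x": 4.24,"y": -0.3,"z": -0.96,"rx": 0,"ry": 0.02,"rz": 0},
  {"x": 4.26,"y": -0.1,"z": -0.87,"rx": 0,"ry": 0.02,"rz": 0},
  {"x": 4.27,"y": -0.1,"z": -0.8,"rx": 0,"ry": 0.02,"rz": 0},
  {"x": 4.3,"y": -0.1,"z": -0.7,"rx": 0,"ry": 0.02,"rz": 0},
  {"x": 4.3,"y": -0.1,"z": -0.6,"rx": 0,"ry": 0.02,"rz": 0},
  {"x": 4.3,"y": -0.1,"z": -0.5,"rx": 0,"ry": 0.02,"rz": 0},
  {"x": 3.8,"y": -0.1,"z": -0.4,"rx": 0,"ry": 0.02,"rz": 0},
  {"x": 0,"y": 0,"z": 0,"rx": 0,"ry": 0,"rz": 0},
])

```text
clock: 9.98
position: [0.4964, -0.2031, 0.1945]
ee_rot: [-1.227, 1.195, -1.184]
force: [-0.6, 0.4, -0.1]
width: 1.0
```

```bash
python3 - <<'E'
from h import *
o,im=shot("wrist","pics/w5.png")
cv2.imwrite("pics/w5z.png",cv2.resize(im[100:260,200:400],None,fx=3.7,fy=3.7,interpolation=cv2.INTER_CUBIC))
E
python3 st.py
```

```text
t 10.025 p [ 0.4966 -0.2009  0.1943] yaw -1.5405 R2 [-0.0026 -1.     -0.0079] dq 0.04 F [0.6 0.3 0.6] w 0.997 q [ 0.32  0.35 -0.05  1.85  0.02  0.95 -1.27]
```

View pics/w5.png

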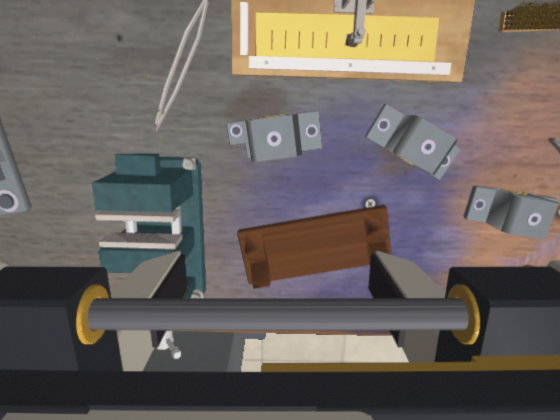

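View pics/w5z.png

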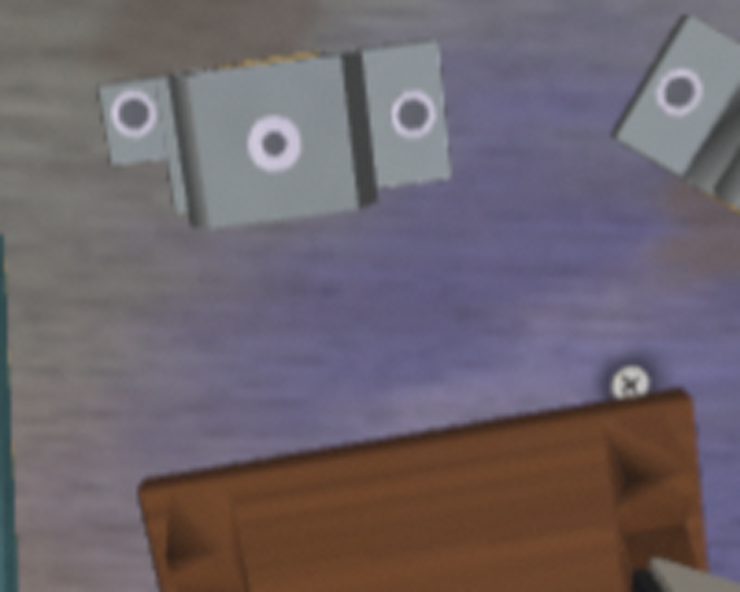

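```bash
python3 - <<'E'
from h import *
np.set_printoptions(precision=4,suppress=True)
d=np.load("pics/w5.png.npz"); c=cam("wrist",d)
A=[((98,88),(17,42,9)),((110,163),(3,42,9)),((164,159),(3,28,9)),((438,42),(17,-42,9)),((450,178),(-17,-42,9)),((275,143),(0,0,40))]
px=zp([a for a,_ in A],3.7,(200,100)); L=np.array([b for _,b in A])/1000
s,r=fit([(c,L,px)],[0.55,-0.1985,0.03]); print(s); print(np.c_[L*1000,r])
s,r=fit([(c,L[:5],px[:5])],[0.55,-0.1985,0.03]); print(s); print(np.c_[L[:5]*1000,r])
# crown top near corners
print(unproj(c,zp([(205,228),(362,208)],3.7,(200,100)),0.04),unproj(c,zp([(205,228),(362,208)],3.7,(200,100)),0.034))
d=np.load("pics/w1.png.npz"); c=cam("wrist",d)
A=[((504,366),(-17,-42,9)),((610,374),(17,-42,9)),((602,98),(3,42,9)),((664,106),(17,42,9)),((620,264),(0,0,40)),((590,148),(3,28,9))]
px=zp([a for a,_ in A],3.2,(215,115)); L=np.array([b for _,b in A])/1000
s,r=fit([(c,L,px)],[0.55,-0.1985,0.03]); print(s); print(np.c_[L*1000,r])
E
```

```text
[ 0.5477 -0.1992  0.1954]
[[ 17.      42.       9.      -0.2296   2.9871]
 [  3.      42.       9.      -0.3192  -1.8976]
 [  3.      28.       9.       0.0004  -3.3935]
 [ 17.     -42.       9.      -0.531   -0.5101]
 [-17.     -42.       9.       1.1304   0.4041]
 [  0.       0.      40.       0.247    2.2848]]
[ 0.547  -0.1993  0.2059]
[[ 17.      42.       9.      -0.1957   4.3544]
 [  3.      42.       9.      -0.1317  -0.591 ]
 [  3.      28.       9.       0.1406  -2.2422]
 [ 17.     -42.       9.      -0.7349  -0.1195]
 [-17.     -42.       9.       1.3158   0.7057]]
[[ 0.53   -0.1835  0.04  ]
 [ 0.5356 -0.2191  0.04  ]] [[ 0.5291 -0.1831  0.034 ]
 [ 0.5348 -0.2195  0.034 ]]
[ 0.5486 -0.1983  0.2015]
[[-17.     -42.       9.      -0.2768   0.7675]
 [ 17.     -42.       9.       0.3101  -0.007 ]
 [  3.      42.       9.       2.0479   0.3945]
 [ 17.      42.       9.      -2.5028  -1.2331]
 [  0.       0.      40.      -1.9932   0.0742]
 [  3.      28.       9.       3.5119  -0.2097]]
```

```bash
python3 - <<'E'
from h import *
np.set_printoptions(precision=4,suppress=True)
c5=cam("wrist",np.load("pics/w5.png.npz"))
A=[((98,88),(17,42,9)),((110,163),(-3,42,9)),((164,159),(-3,28,9)),((438,42),(17,-42,9)),((450,178),(-17,-42,9)),((275,143),(0,0,40))]
px=zp([a for a,_ in A],3.7,(200,100)); L=np.array([b for _,b in A])/1000
s,r=fit([(c5,L,px)],[0.55,-0.1985,0.03]); print(s); print(np.c_[L*1000,r])
c1=cam("wrist",np.load("pics/w1.png.npz"))
A=[((504,366),(-17,-42,9)),((610,374),(17,-42,9)),((602,98),(-3,42,9)),((664,106),(17,42,9)),((620,264),(0,0,40)),((590,148),(-3,28,9))]
px1=zp([a for a,_ in A],3.2,(215,115)); L1=np.array([b for _,b in A])/1000
s,r=fit([(c1,L1,px1)],[0.55,-0.1985,0.03]); print(s); print(np.c_[L1*1000,r])
E
python3 go.py 0.5494 -0.1991 0.10 -1.43 4
```

```text
[ 0.5494 -0.1988  0.1534]
[[ 17.      42.       9.      -0.361   -1.0449]
 [ -3.      42.       9.      -0.0007   0.823 ]
 [ -3.      28.       9.       0.3965  -0.0207]
 [ 17.     -42.       9.       0.0761  -0.5932]
 [-17.     -42.       9.       0.1858   0.5495]
 [  0.       0.      40.      -0.2637   0.189 ]]
[ 0.5502 -0.1979  0.1618]
[[-17.     -42.       9.      -0.1866   0.0741]
 [ 17.     -42.       9.       0.1807   0.5724]
 [ -3.      42.       9.      -0.7869   0.1075]
 [ 17.      42.       9.       0.8568  -0.2893]
 [  0.       0.      40.      -0.1406   0.1473]
 [ -3.      28.       9.       0.129   -0.5332]]
t 10.025 p [ 0.4966 -0.2009  0.1943] yaw -1.5405 R2 [-0.0026 -1.     -0.0079] dq 0.04 F [0.6 0.3 0.6] w 0.997 q [ 0.32  0.35 -0.05  1.85  0.02  0.95 -1.27]
turn/row [ 0.0019 -0.0276 -0.0008] total [ 0.0077 -0.1104 -0.0031]
[0.   2.35 1.34]
[0.04 2.35 1.33]
[0.07 2.35 1.33]
[0.11 2.36 1.32]
```

Request:
move_arm([
  {"x": 0,"y": 2.3,"z": 1.34,"rx": 0.002,"ry": -0.031,"rz": -0.001},
  {"x": 0,"y": 2.3,"z": 1.33,"rx": 0.002,"ry": -0.031,"rz": -0.001},
  {"x": 0.04,"y": 2.3,"z": 1.33,"rx": 0.002,"ry": -0.031,"rz": -0.001},
  {"x": 0.05,"y": 2.3,"z": 1.32,"rx": 0.002,"ry": -0.031,"rz": -0.001},
  {"x": 0,"y": 0,"z": 0,"rx": 0,"ry": 0,"rz": 0},
  {"x": 0,"y": 0,"z": 0,"rx": 0,"ry": 0,"rz": 0},
])

```text
clock: 10.78
position: [0.552, -0.1887, 0.096]
ee_rot: [-1.282, 1.089, -1.081]
force: [-0.6, -0.2, -0.1]
width: 1.001
```

```bash
python3 - <<'E'
from h import *
o,im=shot("wrist","pics/w6.png")
E
python3 go.py 0.5496 -0.1986 0.031 -1.415 4
```

```text
t 10.825 p [ 0.552  -0.1886  0.0961] yaw -1.4032 R2 [-0.0044 -1.     -0.0018] dq 0.012 F [0.2 0.6 0.5] w 0.998 q [ 0.29  0.53 -0.08  1.83  0.05  0.78 -1.21]
turn/row [ 0.0005  0.003  -0.0011] total [ 0.0018  0.0118 -0.0044]
[ 0.24  1.63 -0.1 ]
[ 0.24  1.63 -0.1 ]
[ 0.24  1.63 -0.1 ]
[ 0.24  1.63 -0.1 ]
```

View pics/w6.png

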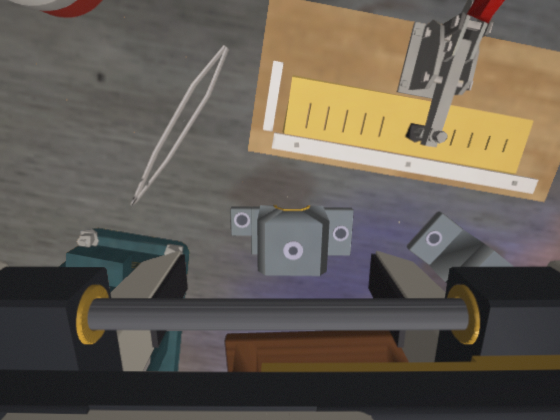

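```bash
python3 - <<'E'
from h import *
np.set_printoptions(precision=4,suppress=True)
c6=cam("wrist",np.load("pics/w6.png.npz"))
print(unproj(c6,[(293,251)],0.04))
A=[((231,206),(17,42,9)),((352,208),(17,-42,9)),((351,255),(-17,-42,9)),((231,234),(-3,42,9)),((293,251),(0,0,40))]
L=np.array([b for _,b in A])/1000; px=np.array([a for a,_ in A],float)
s,r=fit([(c6,L,px)],[0.55,-0.1985,0.15]); print(s,r)
ct=cam("top"); cs=cam("scene")
# vise top corner: triangulate far-right corner: top zoom (120,180)/4.4 ; scene zoom (452,250)?
a=zp([(122,178)],4.4,(230,180)); b=zp([(455,242)],3.4,(160,165))
def f(X): return np.r_[(proj(ct,X)-a).ravel(),(proj(cs,X)-b).ravel()]
s=least_squares(f,[0.5,-0.12,0.06]); print(s.x,s.fun)
a=zp([(8,180)],4.4,(230,180)); b=zp([(388,252)],3.4,(160,165))
s=least_squares(f,[0.5,-0.12,0.06]); print(s.x,s.fun)
E
```

```text
[[ 0.5487 -0.1991  0.04  ]]
[ 0.5503 -0.199   0.1523] [[-0.7285  0.5432]
 [ 2.1083  0.6064]
 [-0.7604 -0.2   ]
 [-0.0547  0.2533]
 [ 0.2982 -2.4238]]
[ 0.5075 -0.1319  0.0486] [ 1.4662  3.0415 -3.9718 -0.818 ]
[ 0.5121 -0.0636  0.0933] [-0.5583 -1.1291  1.4461  0.3173]
```

```bash
python3 - <<'E'
from h import *
a=cv2.imread("pics/w5.png")[140:300,60:230]; b=cv2.imread("pics/w6.png")[200:300,40:210]; c=cv2.imread("pics/w4.png")[180:290,400:560]
r=lambda i:cv2.resize(i,None,fx=3.5,fy=3.5,interpolation=cv2.INTER_CUBIC)
cv2.imwrite("pics/va.png",r(a));cv2.imwrite("pics/vb.png",r(b));cv2.imwrite("pics/vc.png",r(c))
E
```

```text
(no output)
```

View pics/va.png

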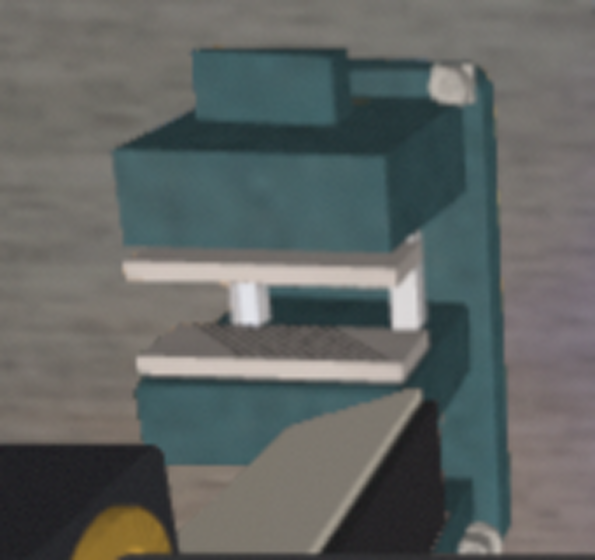

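View pics/vb.png

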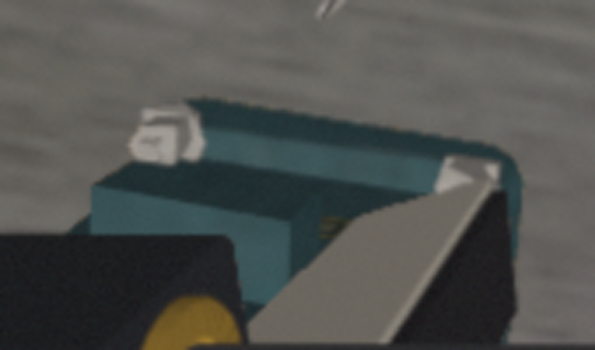

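View pics/vc.png

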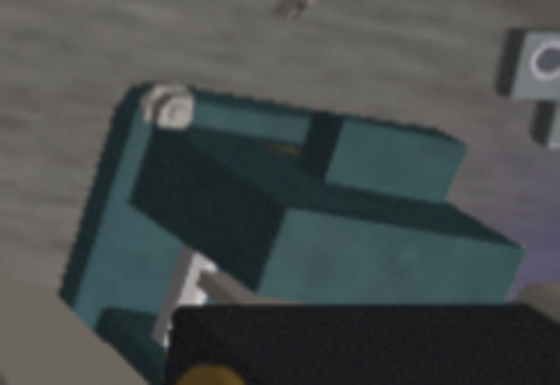

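```bash
python3 - <<'E'
from h import *
np.set_printoptions(precision=4,suppress=True)
c5=cam("wrist",np.load("pics/w5.png.npz"));c4=cam("wrist",np.load("pics/w4.png.npz"))
def tri(a,b):
    a=zp([a],3.5,(60,140));b=zp([b],3.5,(400,180))
    s=least_squares(lambda X:np.r_[(proj(c5,X)-a).ravel(),(proj(c4,X)-b).ravel()],[0.5,-0.12,0.06]); print(s.x,np.abs(s.fun).max())
tri((115,150),(290,208)); tri((388,155),(522,247)); tri((193,50),(340,120)); tri((335,53),(465,145))
E
```

```text
[ 0.516  -0.0616  0.0748] 0.362394885437169
[ 0.5159 -0.1209  0.0731] 0.009711229234937946
[ 0.5361 -0.0749  0.0616] 0.016665397277137117
[ 0.5358 -0.1069  0.0618] 0.5625591937450167
```

```bash
python3 - <<'E'
from h import *
c5=cam("wrist",np.load("pics/w5.png.npz"))
print(unproj(c5,zp([(490,75),(500,300)],3.5,(60,140)),0.01))
E
python3 go.py 0.5496 -0.1988 0.034 -1.415 4
```

```text
[[ 0.52403912 -0.12993301  0.01      ]
 [ 0.46052842 -0.13041162  0.01      ]]
t 10.825 p [ 0.552  -0.1886  0.0961] yaw -1.4032 R2 [-0.0044 -1.     -0.0018] dq 0.012 F [0.2 0.6 0.5] w 0.998 q [ 0.29  0.53 -0.08  1.83  0.05  0.78 -1.21]
turn/row [ 0.0005  0.003  -0.0011] total [ 0.0018  0.0118 -0.0044]
[ 0.25  1.55 -0.1 ]
[ 0.25  1.55 -0.1 ]
[ 0.25  1.55 -0.1 ]
[ 0.24  1.55 -0.1 ]
```

First line up sideways with the jaw narrowed to 7 cm, then lower.

Request:
move_arm([
  {"x": 0.5,"y": 0,"z": -0.2,"rx": 0.001,"ry": 0.006,"rz": -0.002},
  {"x": 0.5,"y": 0.8,"z": -0.2,"rx": 0.001,"ry": 0.006,"rz": -0.002},
  {"x": 0,"y": 1.4,"z": 0,"rx": 0,"ry": 0,"rz": 0},
  {"x": 0,"y": 1.4,"z": 0,"rx": 0,"ry": 0,"rz": 0},
  {"x": 0,"y": 0,"z": 0,"rx": 0,"ry": 0,"rz": 0},
], jaw=7.0)

```text
clock: 11.45
position: [0.5491, -0.2008, 0.0591]
ee_rot: [-1.277, 1.094, -1.098]
force: [0.2, 0.2, 0.7]
width: 0.765
```

```bash
python3 go.py 0.5496 -0.1988 0.033 -1.415 2
```

```text
t 11.45 p [ 0.5491 -0.2008  0.0591] yaw -1.4181 R2 [ 0.0012 -1.      0.0018] dq 0.01 F [0.2 0.2 0.7] w 0.765 q [ 0.31  0.58 -0.07  1.86  0.06  0.7  -1.21]
turn/row [-0.0009 -0.0016  0.0006] total [-0.0018 -0.0031  0.0012]
[-0.09  1.31  0.04]
[-0.09  1.31  0.04]
```

Request:
move_arm([
  {"x": -0.15,"y": 1.3,"z": 0.04,"rx": -0.001,"ry": -0.001,"rz": 0},
  {"x": -0.05,"y": 1.1,"z": 0.04,"rx": -0.001,"ry": -0.001,"rz": 0},
  {"x": 0,"y": 0.3,"z": 0,"rx": 0,"ry": 0,"rz": 0},
])

```text
clock: 11.82
position: [0.5499, -0.1982, 0.0302]
ee_rot: [-1.279, 1.094, -1.095]
force: [0.2, -0.1, 0.2]
width: 0.761
```

```bash
python3 go.py 0.5496 -0.1988 0.033 -1.415 1
```

```text
t 11.825 p [ 0.5499 -0.1982  0.0302] yaw -1.4155 R2 [ 9.e-04 -1.e+00 -2.e-04] dq 0.048 F [ 0.2 -0.1  0.2] w 0.761 q [ 0.3   0.63 -0.06  1.87  0.06  0.65 -1.22]
turn/row [ 0.0002 -0.0005  0.0009] total [ 0.0002 -0.0005  0.0009]
[ 0.06 -0.28 -0.04]
```

Request:
move_arm([
  {"x": 0.04,"y": -0.25,"z": 0,"rx": 0,"ry": 0,"rz": 0},
  {"x": 0,"y": 0,"z": 0,"rx": 0,"ry": 0,"rz": 0},
  {"x": 0,"y": 0,"z": 0,"rx": 0,"ry": 0,"rz": 0},
  {"x": 0,"y": 0,"z": 0,"rx": 0,"ry": 0,"rz": 0},
], jaw=2.5, newtons=35)

```text
clock: 12.32
position: [0.5502, -0.1986, 0.0332]
ee_rot: [-1.279, 1.093, -1.095]
force: [0.4, -0.7, -2.7]
width: 0.478
```

```bash
python3 go.py 0.5496 -0.1988 0.033 -1.415 1
```

```text
t 12.325 p [ 0.5502 -0.1986  0.0332] yaw -1.4154 R2 [ 1.1e-03 -1.0e+00  2.0e-04] dq 0.004 F [ 0.4 -0.7 -2.7] w 0.478 q [ 0.3   0.62 -0.06  1.87  0.06  0.65 -1.22]
turn/row [-0.0002 -0.0004  0.0011] total [-0.0002 -0.0004  0.0011]
[ 0.01  0.02 -0.06]
```

Request:
move_arm([
  {"x": 0,"y": -1.5,"z": 0,"rx": 0,"ry": 0,"rz": 0},
  {"x": 0,"y": -3.5,"z": 0,"rx": 0,"ry": 0,"rz": 0},
  {"x": 0,"y": -4.5,"z": 0,"rx": 0,"ry": 0,"rz": 0},
  {"x": 0,"y": -4,"z": 0,"rx": 0,"ry": 0,"rz": 0},
  {"x": 0,"y": -1,"z": 0,"rx": 0,"ry": 0,"rz": 0},
])

```text
clock: 12.95
position: [0.549, -0.1983, 0.1848]
ee_rot: [-1.28, 1.095, -1.094]
force: [1.2, 0.1, -3.3]
width: 0.479
```

```bash
python3 - <<'E'
from h import *
shot("wrist","pics/w7.png")
E
python3 go.py 0.5162 0.1067 0.16 -1.3993 8
```

```text
t 13.0 p [ 0.5489 -0.1982  0.1847] yaw -1.4155 R2 [ 2.0e-04 -1.0e+00 -1.7e-03] dq 0.055 F [-0.2  0.1 -1.6] w 0.477 q [ 0.31  0.43 -0.07  1.75  0.04  0.97 -1.2 ]
turn/row [ 0.0002 -0.002   0.    ] total [ 0.0017 -0.0162  0.0002]
[-3.83  0.31  0.19]
[-3.83  0.31  0.19]
[-3.83  0.31  0.2 ]
[-3.83  0.31  0.21]
[-3.83  0.31  0.22]
[-3.83  0.31  0.22]
[-3.83  0.31  0.23]
[-3.83  0.31  0.24]
```

View pics/w7.png

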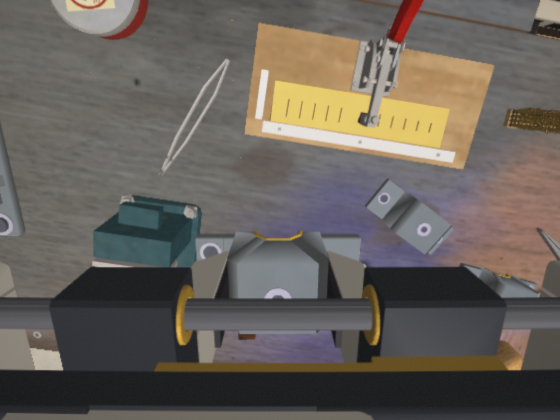

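```bash
cat > intool.py <<'E'
from h import *
np.set_printoptions(precision=4,suppress=True)
def intool(pxs,y):
    p=arm.camera_params("wrist"); T=p["tool_from_camera"]
    u=cv2.undistortPointsIter(np.array(pxs,float).reshape(-1,1,2),p["K"],np.array([p["k1"],0,0,0.]),None,None,(3,50,1e-9)).reshape(-1,2)
    d=np.c_[u,np.ones(len(u))]@T[:3,:3].T; C=T[:3,3]
    return C+d*((y-C[1])/d[:,1])[:,None]
E
python3 - <<'E'
from intool import *
im=cv2.imread("pics/w7.png"); cv2.imwrite("pics/w7z.png",cv2.resize(im[215:315,180:380],None,fx=4,fy=4,interpolation=cv2.INTER_CUBIC))
print(intool([(196,236),(360,235)],0.0242))
E
```

```text
[[-0.0404  0.0242  0.0166]
 [ 0.042   0.0242  0.0172]]
```

View pics/w7z.png

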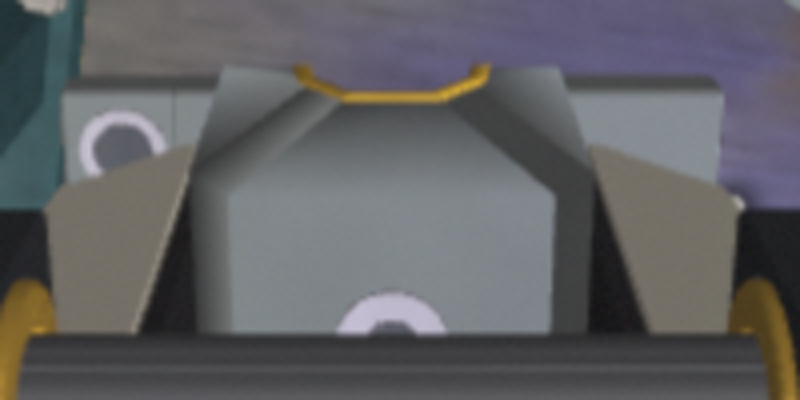

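```bash
python3 - <<'E'
from intool import *
a=intool([(195.4,237.9),(360.2,238.4)],0.0242); print(a,a.mean(0),np.arctan2(a[1,2]-a[0,2],a[1,0]-a[0,0]))
E
```

```text
[[-0.0408  0.0242  0.0156]
 [ 0.0422  0.0242  0.0154]] [0.0007 0.0242 0.0155] -0.002463812712750381
```

Request:
move_arm([
  {"x": -3.4,"y": 0,"z": 0.2,"rx": 0,"ry": -0.002,"rz": 0},
  {"x": -3.83,"y": 0,"z": 0.2,"rx": 0,"ry": -0.002,"rz": 0},
  {"x": -3.83,"y": 0.2,"z": 0.2,"rx": 0,"ry": -0.002,"rz": 0},
  {"x": -3.83,"y": 0.4,"z": 0.2,"rx": 0,"ry": -0.002,"rz": 0},
  {"x": -3.83,"y": 0.4,"z": 0.2,"rx": 0,"ry": -0.002,"rz": 0},
  {"x": -3.83,"y": 0.5,"z": 0.2,"rx": 0,"ry": -0.002,"rz": 0},
  {"x": -3.83,"y": 0.5,"z": 0.2,"rx": 0,"ry": -0.002,"rz": 0},
  {"x": -3.2,"y": 0.5,"z": 0.2,"rx": 0,"ry": -0.002,"rz": 0},
  {"x": 0,"y": 0,"z": 0,"rx": 0,"ry": 0,"rz": 0},
  {"x": 0,"y": 0,"z": 0,"rx": 0,"ry": 0,"rz": 0},
])

```text
clock: 14.25
position: [0.5074, 0.103, 0.1468]
ee_rot: [-1.301, 1.097, -1.074]
force: [0.2, -0.6, -2.1]
width: 0.478
```

```bash
python3 - <<'E'
from h import *
o,im=shot("wrist","pics/w8.png")
cv2.imwrite("pics/w8z.png",cv2.resize(im[60:240,180:380],None,fx=3.3,fy=3.3,interpolation=cv2.INTER_CUBIC))
cv2.imwrite("pics/w4z.png",cv2.resize(cv2.imread("pics/w4.png")[40:250,200:360],None,fx=2.85*1,fy=2.85,interpolation=cv2.INTER_CUBIC))
E
python3 go.py 0.5176 0.1076 0.10 -1.3993 3
```

```text
t 14.3 p [0.5073 0.1031 0.1469] yaw -1.4008 R2 [-8.000e-04 -9.998e-01 -2.110e-02] dq 0.012 F [ 0.2  0.1 -2.2] w 0.477 q [-0.17  0.39 -0.17  1.92  0.08  0.85 -1.78]
turn/row [ 0.007  -0.0005 -0.0003] total [ 0.0211 -0.0015 -0.0008]
[-0.09  1.56  0.4 ]
[-0.09  1.56  0.38]
[-0.09  1.56  0.37]
```

View pics/w8.png

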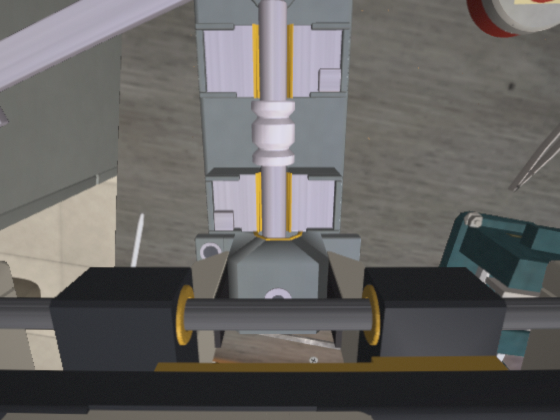

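View pics/w8z.png

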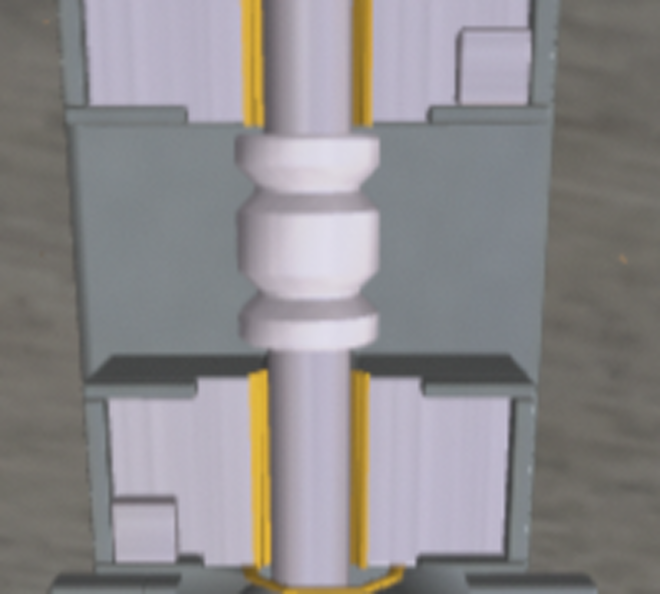

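```bash
python3 - <<'E'
from intool import *
c=cam("wrist",np.load("pics/w8.png.npz"))
B=[((112,500),(-52.5,43.5,47)),((176,500),(-52.5,29.5,47)),((177,563),(-66.5,29.5,47)),((114,562),(-66.5,43.5,47)),((88,387),(-26,48,47)),((535,385),(-26,-48,47)),((460,30),(43.5,-29.5,47)),((530,30),(43.5,-43.5,47)),((530,103),(29.5,-43.5,47)),((460,104),(29.5,-29.5,47))]
px=zp([a for a,_ in B],3.3,(180,60)); L=np.array([b for _,b in B])/1000
s,r=fit([(c,L,px)],[0.5617,0.1152,0.17]); print(s); print(np.c_[L*1000,r])
im=cv2.imread("pics/w8.png"); cv2.imwrite("pics/w8y.png",cv2.resize(im[215:315,180:380],None,fx=4,fy=4,interpolation=cv2.INTER_CUBIC))
E
```

```text
[0.5633 0.115  0.1727]
[[-52.5     43.5     47.      -0.3623   0.9153]
 [-52.5     29.5     47.      -0.3136   0.8871]
 [-66.5     29.5     47.       0.1759   0.0185]
 [-66.5     43.5     47.       0.1543   0.3418]
 [-26.      48.      47.      -1.7524  -1.0746]
 [-26.     -48.      47.       0.7124  -0.6801]
 [ 43.5    -29.5     47.       0.288   -0.4794]
 [ 43.5    -43.5     47.       1.0537  -0.4524]
 [ 29.5    -43.5     47.      -0.0654   0.5857]
 [ 29.5    -29.5     47.      -0.4349   0.2664]]
```

View pics/w8y.png

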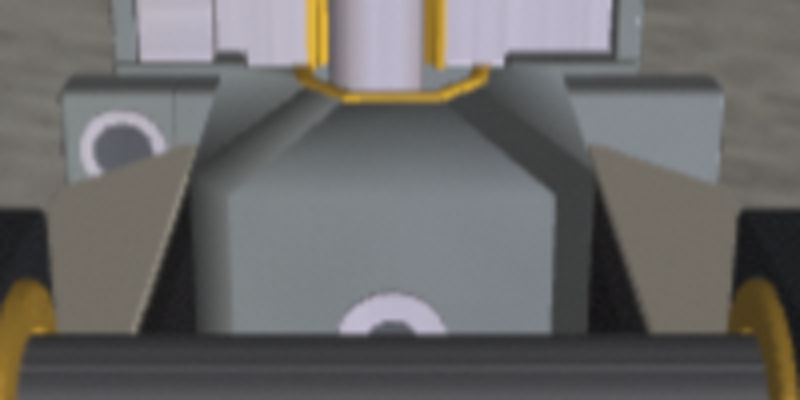

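Request:
move_arm([
  {"x": -0.1,"y": 0,"z": 0.45,"rx": 0.0105,"ry": -0.001,"rz": 0},
  {"x": -0.1,"y": 0,"z": 0.4,"rx": 0.0105,"ry": -0.001,"rz": 0},
  {"x": -0.1,"y": 0,"z": 0.3,"rx": 0,"ry": 0,"rz": 0},
  {"x": 0,"y": 0,"z": 0,"rx": 0,"ry": 0,"rz": 0},
])

```text
clock: 14.8
position: [0.5195, 0.1057, 0.1467]
ee_rot: [-1.283, 1.083, -1.085]
force: [0.1, 0.6, -3.6]
width: 0.476
```

```bash
python3 go.py 0.5175 0.1077 0.10 -1.3988 3
```

```text
t 14.8 p [0.5195 0.1057 0.1467] yaw -1.4028 R2 [ 0.     -1.      0.0017] dq 0.005 F [ 0.1  0.6 -3.6] w 0.476 q [-0.18  0.4  -0.16  1.91  0.09  0.83 -1.79]
turn/row [-0.0006 -0.0013  0.    ] total [-0.0017 -0.004   0.    ]
[-0.08  1.56 -0.06]
[-0.08  1.56 -0.06]
[-0.08  1.56 -0.06]
```

Request:
move_arm([
  {"x": -0.23,"y": 0.2,"z": -0.16,"rx": -0.001,"ry": -0.004,"rz": 0},
  {"x": 0,"y": 1.5,"z": 0,"rx": 0,"ry": 0,"rz": 0},
  {"x": 0,"y": 1.5,"z": 0,"rx": 0,"ry": 0,"rz": 0},
  {"x": 0,"y": 1.0,"z": 0,"rx": 0,"ry": 0,"rz": 0},
  {"x": 0,"y": 0,"z": 0,"rx": 0,"ry": 0,"rz": 0},
])

```text
clock: 15.42
position: [0.5166, 0.1076, 0.1008]
ee_rot: [-1.287, 1.082, -1.081]
force: [-0.2, 0.6, -2.8]
width: 0.476
```

```bash
python3 go.py 0.5175 0.1077 0.083 -1.3988 2
```

```text
t 15.425 p [0.5166 0.1076 0.1008] yaw -1.3984 R2 [ 2.0e-04 -1.0e+00 -1.4e-03] dq 0.005 F [-0.2  0.6 -2.8] w 0.476 q [-0.19  0.46 -0.16  1.96  0.1   0.73 -1.81]
turn/row [0.0007 0.0002 0.0001] total [0.0014 0.0004 0.0002]
[0.   0.89 0.05]
[0.   0.89 0.05]
```

Request:
move_arm([
  {"x": 0,"y": 0.7,"z": 0.08,"rx": 0.001,"ry": 0,"rz": 0},
  {"x": 0,"y": 0.7,"z": 0.02,"rx": 0,"ry": 0,"rz": 0},
  {"x": 0,"y": 0.3,"z": 0,"rx": 0,"ry": 0,"rz": 0},
  {"x": 0,"y": 0,"z": 0,"rx": 0,"ry": 0,"rz": 0},
])

```text
clock: 15.92
position: [0.5181, 0.1079, 0.0829]
ee_rot: [-1.285, 1.081, -1.082]
force: [-0.3, -0.0, -2.7]
width: 0.477
```

```bash
python3 - <<'E'
from h import *
o,im=shot("wrist","pics/w9.png")
cv2.imwrite("pics/w9y.png",cv2.resize(im[190:310,180:380],None,fx=4,fy=4,interpolation=cv2.INTER_CUBIC))
E
python3 go.py 0.5175 0.1077 0.073 -1.3988 2
```

```text
t 15.975 p [0.5182 0.108  0.0831] yaw -1.3985 R2 [ 1.e-04 -1.e+00  7.e-04] dq 0.006 F [ 0.1  0.3 -2.5] w 0.476 q [-0.19  0.49 -0.15  1.97  0.11  0.69 -1.81]
turn/row [-0.0004  0.0002  0.    ] total [-0.0007  0.0003  0.0001]
[ 0.01  0.5  -0.04]
[ 0.01  0.5  -0.04]
```

View pics/w9y.png

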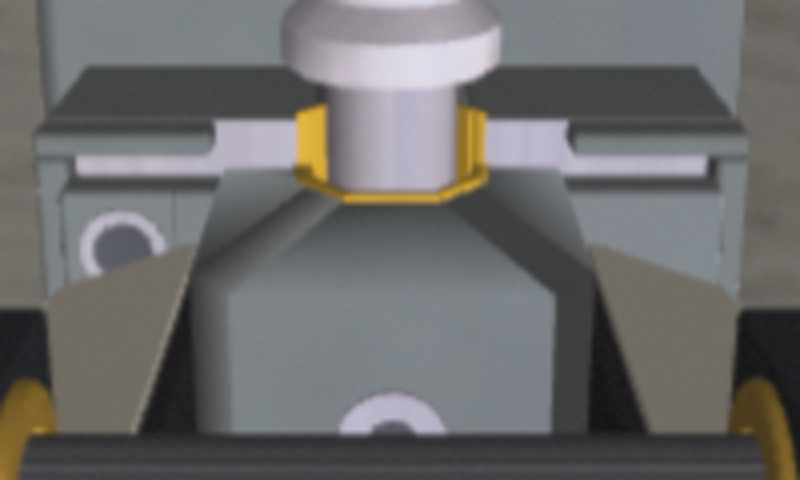

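The cap sits centred between the side lips (foot edges at columns 63 and 722, lips at about 67 and 712), so I'll lower it gently.

Request:
move_arm([
  {"x": 0,"y": 0.4,"z": -0.05,"rx": 0,"ry": 0,"rz": 0},
  {"x": 0,"y": 0.4,"z": -0.02,"rx": 0,"ry": 0,"rz": 0},
  {"x": 0,"y": 0.2,"z": 0,"rx": 0,"ry": 0,"rz": 0},
])

```text
clock: 16.35
position: [0.5179, 0.1079, 0.073]
ee_rot: [-1.284, 1.08, -1.082]
force: [-1.7, -0.1, 21.4]
width: 0.479
```

```bash
python3 go.py 0.5175 0.1077 0.073 -1.3988 1
```

```text
t 16.35 p [0.5179 0.1079 0.073 ] yaw -1.3986 R2 [-0.     -1.      0.0019] dq 0.013 F [-1.7 -0.1 21.4] w 0.479 q [-0.2   0.5  -0.15  1.98  0.12  0.67 -1.82]
turn/row [-0.0019  0.0002 -0.    ] total [-0.0019  0.0002 -0.    ]
[ 0.01  0.   -0.04]
```

Request:
move_arm([
  {"x": 0,"y": -0.05,"z": 0,"rx": 0,"ry": 0,"rz": 0},
  {"x": 0,"y": 0,"z": 0,"rx": 0,"ry": 0,"rz": 0},
  {"x": 0,"y": 0,"z": 0,"rx": 0,"ry": 0,"rz": 0},
  {"x": 0,"y": -1,"z": 0,"rx": 0,"ry": 0,"rz": 0},
  {"x": 0,"y": -2.5,"z": 0,"rx": 0,"ry": 0,"rz": 0},
  {"x": 0,"y": -2.5,"z": -1,"rx": 0,"ry": 0,"rz": 0},
  {"x": 0,"y": -2.5,"z": -2,"rx": 0,"ry": 0,"rz": 0},
  {"x": 0,"y": -1.5,"z": -3,"rx": 0,"ry": 0,"rz": 0},
  {"x": 0,"y": 0,"z": 0,"rx": 0,"ry": 0,"rz": 0},
], jaw=7.0)

```text
clock: 17.48
position: [0.4584, 0.0979, 0.1804]
ee_rot: [-1.28, 1.077, -1.084]
force: [1.1, 0.4, -0.2]
width: 0.764
```

```bash
python3 - <<'E'
from h import *
o,im=shot("wrist","pics/w10.png")
cv2.imwrite("pics/w10y.png",cv2.resize(im[0:250,180:380],None,fx=3,fy=3,interpolation=cv2.INTER_CUBIC)[150:])
E
python3 go.py 0.43 -0.436 0.2 -1.55 11
```

```text
t 17.525 p [0.4596 0.0982 0.1801] yaw -1.3987 R2 [-8.0e-04 -1.0e+00  7.3e-03] dq 0.037 F [-0.2 -0.2 -0.4] w 0.763 q [-0.17  0.27 -0.18  2.02  0.06  0.86 -1.79]
turn/row [-0.0007  0.0138 -0.0001] total [-0.0072  0.1513 -0.0014]
[ 4.74 -0.19 -1.1 ]
[ 4.75 -0.19 -1.03]
[ 4.77 -0.19 -0.97]
[ 4.78 -0.19 -0.9 ]
[ 4.79 -0.19 -0.83]
[ 4.8  -0.19 -0.77]
[ 4.81 -0.19 -0.7 ]
[ 4.82 -0.18 -0.64]
[ 4.83 -0.18 -0.57]
[ 4.84 -0.18 -0.5 ]
[ 4.84 -0.18 -0.44]
```

View pics/w10y.png

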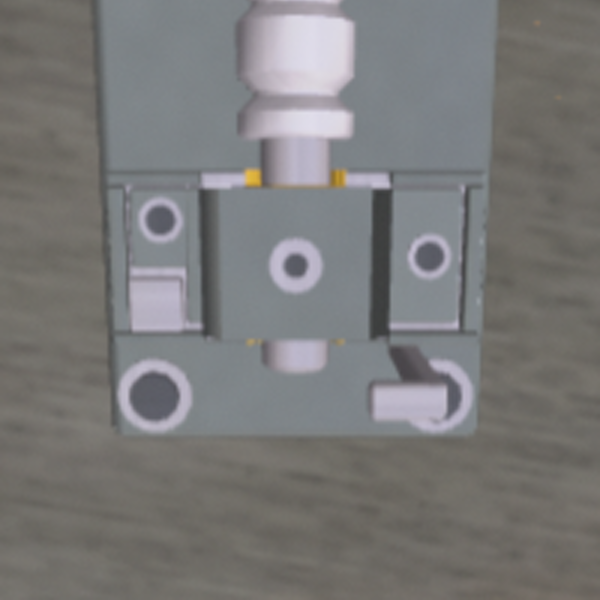

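Cap_1 is home, with the lug filling its cut corner at (157,300) and the feet inside the lips. On to cap_2.

Request:
move_arm([
  {"x": 4.7,"y": -0.4,"z": -1.1,"rx": 0,"ry": 0.0138,"rz": 0},
  {"x": 4.75,"y": -0.3,"z": -1.03,"rx": 0,"ry": 0.0138,"rz": 0},
  {"x": 4.77,"y": -0.2,"z": -0.97,"rx": 0,"ry": 0.0138,"rz": 0},
  {"x": 4.78,"y": -0.2,"z": -0.9,"rx": 0,"ry": 0.0138,"rz": 0},
  {"x": 4.8,"y": -0.2,"z": -0.83,"rx": 0,"ry": 0.0138,"rz": 0},
  {"x": 4.8,"y": -0.2,"z": -0.77,"rx": 0,"ry": 0.0138,"rz": 0},
  {"x": 4.8,"y": -0.2,"z": -0.7,"rx": 0,"ry": 0.0138,"rz": 0},
  {"x": 4.8,"y": -0.2,"z": -0.64,"rx": 0,"ry": 0.0138,"rz": 0},
  {"x": 4.8,"y": -0.2,"z": -0.57,"rx": 0,"ry": 0.0138,"rz": 0},
  {"x": 4.8,"y": -0.2,"z": -0.5,"rx": 0,"ry": 0.0138,"rz": 0},
  {"x": 4.3,"y": -0.2,"z": -0.44,"rx": 0,"ry": 0.0138,"rz": 0},
  {"x": 0,"y": 0,"z": 0,"rx": 0,"ry": 0,"rz": 0},
])

```text
clock: 19.02
position: [0.4378, -0.45, 0.2015]
ee_rot: [-1.211, 1.186, -1.2]
force: [-0.6, -0.1, -0.2]
width: 0.761
```

```bash
python3 - <<'E'
from h import *
o,im=shot("wrist","pics/w11.png")
cv2.imwrite("pics/w11z.png",cv2.resize(im[90:250,190:390],None,fx=3.7,fy=3.7,interpolation=cv2.INTER_CUBIC))
E
python3 st.py
```

```text
t 19.075 p [ 0.4386 -0.4477  0.2012] yaw -1.5485 R2 [-0.0013 -0.9999  0.0111] dq 0.04 F [ 0.7  0.5 -0.8] w 0.765 q [ 0.65  0.47  0.1   1.64 -0.06  1.03 -0.78]
```

View pics/w11.png

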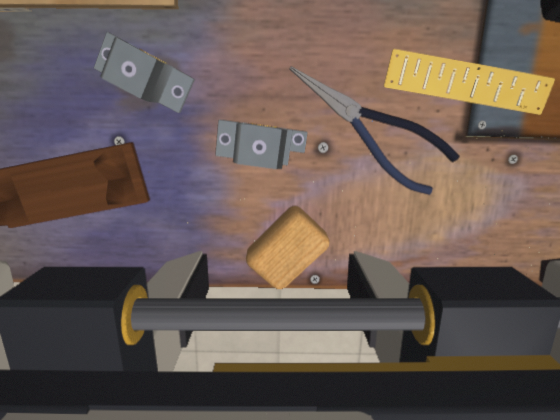

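View pics/w11z.png

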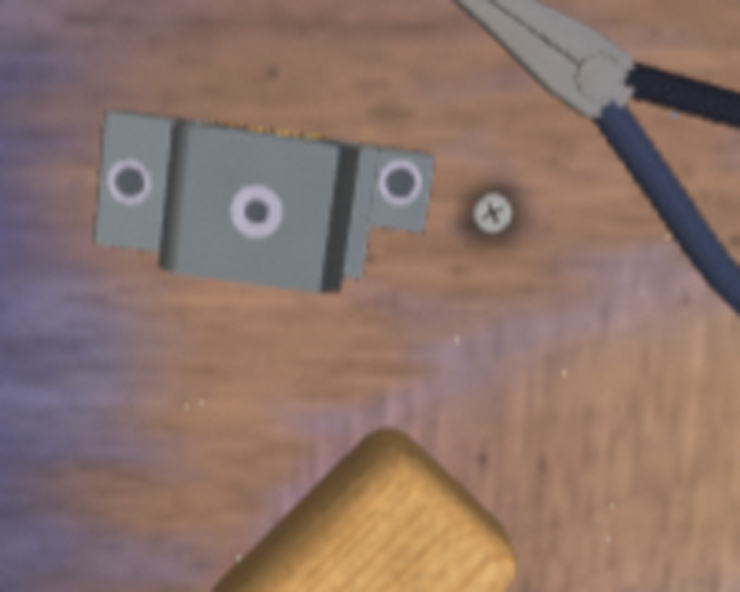

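```bash
python3 - <<'E'
from intool import *
c=cam("wrist",np.load("pics/w11.png.npz"))
A=[((105,112),(17,42,9)),((95,243),(-17,42,9)),((434,155),(17,-42,9)),((427,231),(-3,-42,9)),((370,227),(-3,-28,9)),((256,211),(0,0,40))]
px=zp([a for a,_ in A],3.7,(190,90)); L=np.array([b for _,b in A])/1000
s,r=fit([(c,L,px)],[0.487,-0.436,-0.1]); print(s); print(np.c_[L*1000,r])
rows([s[0],s[1],0.09],s[2]-np.pi/2,5)
# sanding block nearest corner
print(unproj(c,zp([(392,428),(512,560)],3.7,(190,90)),0.03))
E
```

```text
[ 0.486  -0.4339 -0.1067]
[[ 17.      42.       9.      -0.0936  -0.4631]
 [-17.      42.       9.      -0.2979   0.666 ]
 [ 17.     -42.       9.       0.5606  -0.3351]
 [ -3.     -42.       9.      -0.706    0.4866]
 [ -3.     -28.       9.       0.1128  -0.3284]
 [  0.       0.      40.       0.3302   0.0967]]
turn/row [-0.0022  0.0258 -0.0004] total [-0.011  0.129 -0.002]
[-0.25  2.24  0.93]
[-0.28  2.23  0.93]
[-0.3   2.23  0.92]
[-0.33  2.23  0.92]
[-0.35  2.23  0.92]
[[ 0.432  -0.4676  0.03  ]
 [ 0.3974 -0.4999  0.03  ]]
```

Request:
move_arm([
  {"x": -0.4,"y": 2.2,"z": 0.8,"rx": -0.002,"ry": 0.026,"rz": 0},
  {"x": -0.3,"y": 2.2,"z": 0.9,"rx": -0.002,"ry": 0.026,"rz": 0},
  {"x": -0.2,"y": 2.2,"z": 0.9,"rx": -0.002,"ry": 0.026,"rz": 0},
  {"x": -0.2,"y": 2.2,"z": 0.9,"rx": -0.002,"ry": 0.026,"rz": 0},
  {"x": -0.2,"y": 2.0,"z": 0.8,"rx": -0.002,"ry": 0.025,"rz": 0},
  {"x": 0,"y": 0,"z": 0,"rx": 0,"ry": 0,"rz": 0},
  {"x": 0,"y": 0,"z": 0,"rx": 0,"ry": 0,"rz": 0},
])

```text
clock: 19.95
position: [0.4878, -0.4313, 0.0878]
ee_rot: [-1.153, 1.289, -1.284]
force: [0.4, 0.3, 1.0]
width: 0.762
```

```bash
python3 go.py 0.486 -0.4339 0.033 -1.6775 4
```

```text
t 19.95 p [ 0.4878 -0.4313  0.0878] yaw -1.6774 R2 [-4.3e-03 -1.0e+00  3.0e-04] dq 0.011 F [0.4 0.3 1. ] w 0.762 q [ 0.57  0.63  0.11  1.67 -0.09  0.85 -0.95]
turn/row [-0.0001  0.     -0.0011] total [-0.0003  0.0001 -0.0043]
[ 0.08  1.37 -0.04]
[ 0.07  1.37 -0.04]
[ 0.07  1.37 -0.04]
[ 0.07  1.37 -0.04]
```

Request:
move_arm([
  {"x": 0.15,"y": 1.2,"z": -0.08,"rx": 0,"ry": 0,"rz": -0.002},
  {"x": 0.1,"y": 1.4,"z": -0.06,"rx": 0,"ry": 0,"rz": -0.001},
  {"x": 0,"y": 1.4,"z": 0,"rx": 0,"ry": 0,"rz": 0},
  {"x": 0,"y": 1.0,"z": 0,"rx": 0,"ry": 0,"rz": 0},
  {"x": 0,"y": 0,"z": 0,"rx": 0,"ry": 0,"rz": 0},
])

```text
clock: 20.58
position: [0.4852, -0.4349, 0.0353]
ee_rot: [-1.155, 1.287, -1.289]
force: [-0.4, 0.1, 0.2]
width: 0.761
```

```bash
python3 go.py 0.486 -0.4339 0.033 -1.6775 1
```

```text
t 20.575 p [ 0.4852 -0.4349  0.0353] yaw -1.6789 R2 [ 0.     -1.      0.0013] dq 0.008 F [-0.4  0.1  0.2] w 0.761 q [ 0.58  0.7   0.11  1.7  -0.1   0.75 -0.94]
turn/row [-0.0013 -0.0014  0.    ] total [-0.0013 -0.0014  0.    ]
[-0.11  0.23  0.07]
```

Request:
move_arm([
  {"x": -0.1,"y": 0.3,"z": 0.08,"rx": 0,"ry": -0.001,"rz": 0},
  {"x": 0,"y": 0,"z": 0,"rx": 0,"ry": 0,"rz": 0},
  {"x": 0,"y": 0,"z": 0,"rx": 0,"ry": 0,"rz": 0},
  {"x": 0,"y": 0,"z": 0,"rx": 0,"ry": 0,"rz": 0},
], jaw=2.5)

```text
clock: 21.08
position: [0.4867, -0.4341, 0.0329]
ee_rot: [-1.156, 1.285, -1.289]
force: [-1.3, -0.2, -3.3]
width: 0.478
```

```bash
python3 go.py 0.486 -0.4339 0.033 -1.6775 1
```

```text
t 21.075 p [ 0.4867 -0.4341  0.0329] yaw -1.6775 R2 [ 4.0e-04 -1.0e+00  2.3e-03] dq 0.002 F [-1.3 -0.2 -3.3] w 0.478 q [ 0.58  0.7   0.1   1.7  -0.1   0.74 -0.94]
turn/row [-0.0023 -0.      0.0004] total [-0.0023 -0.      0.0004]
[-0.01 -0.01 -0.08]
```

Request:
move_arm([
  {"x": 0,"y": -1.5,"z": 0,"rx": -0.002,"ry": 0,"rz": 0},
  {"x": 0,"y": -3.5,"z": 0,"rx": 0,"ry": 0,"rz": 0},
  {"x": 0,"y": -4.5,"z": 0,"rx": 0,"ry": 0,"rz": 0},
  {"x": 0,"y": -4,"z": 0,"rx": 0,"ry": 0,"rz": 0},
  {"x": 0,"y": -1,"z": 0,"rx": 0,"ry": 0,"rz": 0},
])

```text
clock: 21.7
position: [0.4858, -0.4336, 0.1844]
ee_rot: [-1.158, 1.289, -1.287]
force: [0.1, -0.5, -3.3]
width: 0.478
```

```bash
python3 - <<'E'
from h import *
o,im=shot("wrist","pics/w12.png")
cv2.imwrite("pics/w12y.png",cv2.resize(im[215:315,180:380],None,fx=4,fy=4,interpolation=cv2.INTER_CUBIC))
E
python3 go.py 0.60 0.11 0.17 -1.3988 12
```

```text
t 21.75 p [ 0.4857 -0.4335  0.1843] yaw -1.6778 R2 [-6.e-04 -1.e+00 -2.e-03] dq 0.051 F [ 0.  -0.2 -2. ] w 0.475 q [ 0.56  0.53  0.13  1.58 -0.08  1.04 -0.96]
turn/row [ 0.0002 -0.0233 -0.0001] total [ 0.0019 -0.279  -0.0009]
[-4.6   0.12  0.46]
[-4.59  0.12  0.57]
[-4.58  0.12  0.68]
[-4.56  0.12  0.78]
[-4.54  0.12  0.89]
[-4.52  0.12  0.99]
[-4.5   0.12  1.1 ]
[-4.47  0.12  1.2 ]
[-4.44  0.12  1.31]
[-4.41  0.12  1.41]
[-4.37  0.12  1.51]
[-4.34  0.12  1.61]
```

View pics/w12y.png

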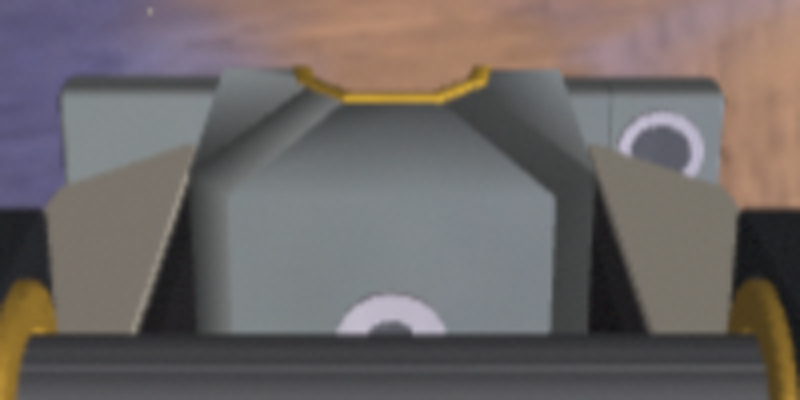

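Request:
move_arm([
  {"x": -4.2,"y": 0,"z": 0.46,"rx": 0,"ry": -0.023,"rz": 0},
  {"x": -4.6,"y": 0,"z": 0.57,"rx": 0,"ry": -0.023,"rz": 0},
  {"x": -4.6,"y": 0,"z": 0.68,"rx": 0,"ry": -0.023,"rz": 0},
  {"x": -4.6,"y": 0,"z": 0.78,"rx": 0,"ry": -0.023,"rz": 0},
  {"x": -4.5,"y": 0,"z": 0.9,"rx": 0,"ry": -0.023,"rz": 0},
  {"x": -4.5,"y": 0,"z": 1.0,"rx": 0,"ry": -0.023,"rz": 0},
  {"x": -4.5,"y": 0,"z": 1.1,"rx": 0,"ry": -0.023,"rz": 0},
  {"x": -4.5,"y": 0,"z": 1.2,"rx": 0,"ry": -0.023,"rz": 0},
  {"x": -4.4,"y": 0,"z": 1.3,"rx": 0,"ry": -0.023,"rz": 0},
  {"x": -4.4,"y": 0,"z": 1.4,"rx": 0,"ry": -0.023,"rz": 0},
  {"x": -3.8,"y": 0,"z": 1.4,"rx": 0,"ry": -0.023,"rz": 0},
  {"x": 0,"y": 0,"z": 0,"rx": 0,"ry": 0,"rz": 0},
])

```text
clock: 23.25
position: [0.5815, 0.0718, 0.1677]
ee_rot: [-1.293, 1.117, -1.079]
force: [0.1, 0.3, -2.6]
width: 0.475
```

```bash
python3 - <<'E'
from h import *
o,im=shot("wrist","pics/w13.png")
E
python3 go.py 0.6116 0.1241 0.15 -1.3988 3
```

```text
t 23.3 p [0.5811 0.0692 0.1676] yaw -1.4205 R2 [-0.0062 -0.9996 -0.0271] dq 0.041 F [-0.7 -1.  -3.2] w 0.475 q [-0.18  0.46 -0.03  1.74  0.01  0.97 -1.64]
turn/row [ 0.009  -0.0072 -0.0022] total [ 0.027  -0.0217 -0.0065]
[-1.65  0.56  1.29]
[-1.65  0.57  1.3 ]
[-1.64  0.58  1.31]
```

View pics/w13.png

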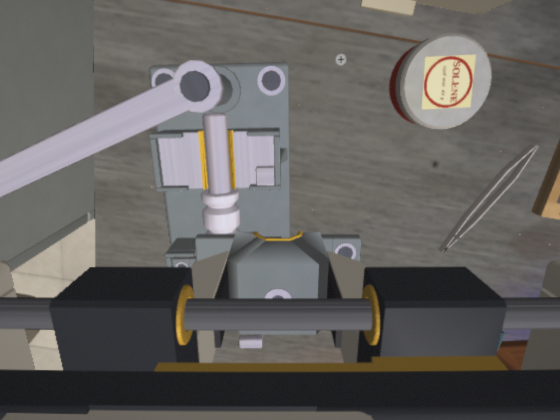

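Request:
move_arm([
  {"x": -1.7,"y": 0.1,"z": 1.3,"rx": 0.009,"ry": -0.007,"rz": -0.002},
  {"x": -1.7,"y": 0.2,"z": 1.3,"rx": 0.009,"ry": -0.007,"rz": -0.002},
  {"x": -1.7,"y": 0.2,"z": 1.3,"rx": 0.009,"ry": -0.007,"rz": -0.002},
  {"x": 0,"y": 0,"z": 0,"rx": 0,"ry": 0,"rz": 0},
  {"x": 0,"y": 0,"z": 0,"rx": 0,"ry": 0,"rz": 0},
])

```text
clock: 23.92
position: [0.6124, 0.1255, 0.1592]
ee_rot: [-1.287, 1.085, -1.084]
force: [0.1, 0.3, -2.9]
width: 0.477
```

```bash
python3 go.py 0.6116 0.1241 0.11 -1.3988 3
```

```text
t 23.925 p [0.6124 0.1255 0.1592] yaw -1.4021 R2 [ 0.0018 -1.     -0.0024] dq 0.013 F [ 0.1  0.3 -2.9] w 0.477 q [-0.26  0.52 -0.04  1.67  0.02  0.96 -1.71]
turn/row [ 0.0008 -0.0011  0.0006] total [ 0.0024 -0.0033  0.0018]
[ 0.04  1.64 -0.03]
[ 0.04  1.64 -0.03]
[ 0.04  1.64 -0.03]
```

Request:
move_arm([
  {"x": 0.12,"y": 1.2,"z": -0.09,"rx": 0.002,"ry": -0.003,"rz": 0.002},
  {"x": 0,"y": 1.6,"z": 0,"rx": 0,"ry": 0,"rz": 0},
  {"x": 0,"y": 1.6,"z": 0,"rx": 0,"ry": 0,"rz": 0},
  {"x": 0,"y": 1.2,"z": 0,"rx": 0,"ry": 0,"rz": 0},
  {"x": 0,"y": 0,"z": 0,"rx": 0,"ry": 0,"rz": 0},
])

```text
clock: 24.55
position: [0.6106, 0.1217, 0.0981]
ee_rot: [-1.287, 1.085, -1.083]
force: [-0.5, 0.4, -2.8]
width: 0.476
```

```bash
python3 go.py 0.6116 0.1241 0.083 -1.3988 2
```

```text
t 24.55 p [0.6106 0.1217 0.0981] yaw -1.4014 R2 [ 8.0e-04 -1.0e+00 -2.9e-03] dq 0.009 F [-0.5  0.4 -2.8] w 0.476 q [-0.26  0.58 -0.04  1.73  0.03  0.83 -1.71]
turn/row [ 0.0014 -0.0013  0.0004] total [ 0.0029 -0.0026  0.0008]
[-0.11  0.75  0.07]
[-0.11  0.75  0.07]
```

Request:
move_arm([
  {"x": -0.22,"y": 0.5,"z": 0.12,"rx": 0.002,"ry": -0.002,"rz": 0},
  {"x": 0,"y": 0.6,"z": 0.03,"rx": 0.001,"ry": 0,"rz": 0},
  {"x": 0,"y": 0.3,"z": 0,"rx": 0,"ry": 0,"rz": 0},
  {"x": 0,"y": 0,"z": 0,"rx": 0,"ry": 0,"rz": 0},
])

```text
clock: 25.05
position: [0.6125, 0.1248, 0.084]
ee_rot: [-1.284, 1.08, -1.083]
force: [-0.5, -0.3, -3.1]
width: 0.478
```

```bash
python3 - <<'E'
from h import *
o,im=shot("wrist","pics/w14.png")
cv2.imwrite("pics/w14y.png",cv2.resize(im[190:310,180:380],None,fx=4,fy=4,interpolation=cv2.INTER_CUBIC))
E
python3 go.py 0.6116 0.1241 0.073 -1.3988 1
```

```text
t 25.1 p [0.6126 0.1248 0.0842] yaw -1.399 R2 [ 5.0e-04 -1.0e+00  2.3e-03] dq 0.004 F [-1.1 -0.3 -2.3] w 0.472 q [-0.26  0.6  -0.04  1.74  0.03  0.8  -1.71]
turn/row [-0.0023 -0.0002  0.0005] total [-0.0023 -0.0002  0.0005]
[ 0.05  1.12 -0.11]
```

View pics/w14y.png

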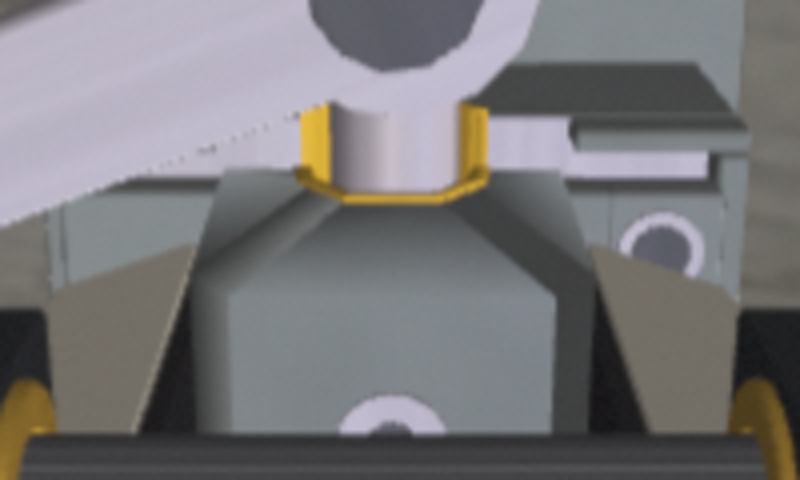

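Request:
move_arm([
  {"x": 0.05,"y": 0.3,"z": -0.12,"rx": -0.002,"ry": 0,"rz": 0},
  {"x": 0,"y": 0.4,"z": 0,"rx": 0,"ry": 0,"rz": 0},
  {"x": 0,"y": 0.4,"z": 0,"rx": 0,"ry": 0,"rz": 0},
])

```text
clock: 25.48
position: [0.6119, 0.124, 0.0732]
ee_rot: [-1.285, 1.081, -1.083]
force: [-0.1, -0.4, -3.0]
width: 0.473
```

```bash
python3 go.py 0.6116 0.1241 0.073 -1.3988 1
```

```text
t 25.475 p [0.6119 0.124  0.0732] yaw -1.3991 R2 [ 5.0e-04 -1.0e+00  1.5e-03] dq 0.066 F [-0.1 -0.4 -3. ] w 0.473 q [-0.26  0.61 -0.04  1.75  0.03  0.78 -1.71]
turn/row [-0.0015 -0.0003  0.0005] total [-0.0015 -0.0003  0.0005]
[-0.01  0.02 -0.03]
```

Request:
move_arm([
  {"x": 0,"y": 0.1,"z": 0,"rx": 0,"ry": 0,"rz": 0},
  {"x": 0,"y": 0,"z": 0,"rx": 0,"ry": 0,"rz": 0},
])

```text
clock: 25.72
position: [0.6119, 0.124, 0.0728]
ee_rot: [-1.285, 1.081, -1.083]
force: [-0.3, 0.2, -2.8]
width: 0.479
```

```bash
python3 go.py 0.6116 0.1241 0.073 -1.3988 1
```

```text
t 25.725 p [0.6119 0.124  0.0728] yaw -1.3993 R2 [ 4.0e-04 -1.0e+00  1.5e-03] dq 0.004 F [-0.3  0.2 -2.8] w 0.479 q [-0.26  0.61 -0.04  1.75  0.03  0.78 -1.71]
turn/row [-0.0015 -0.0005  0.0004] total [-0.0015 -0.0005  0.0004]
[-0.01 -0.02 -0.02]
```

Request:
move_arm([
  {"x": 0,"y": 0.2,"z": 0,"rx": 0,"ry": 0,"rz": 0},
  {"x": 0,"y": 0.1,"z": 0,"rx": 0,"ry": 0,"rz": 0},
])

```text
clock: 25.98
position: [0.6119, 0.124, 0.0728]
ee_rot: [-1.284, 1.08, -1.083]
force: [-4.2, -1.1, 6.2]
width: 0.473
```

```bash
python3 st.py
```

```text
t 25.975 p [0.6119 0.124  0.0728] yaw -1.3995 R2 [ 4.0e-04 -1.0e+00  2.3e-03] dq 0.002 F [-4.2 -1.1  6.2] w 0.473 q [-0.26  0.61 -0.04  1.75  0.03  0.78 -1.71]
```

Contact at z 0.0728, which is the home height. Release, rise and look.

Request:
move_arm([
  {"x": 0,"y": 0,"z": 0,"rx": 0,"ry": 0,"rz": 0},
  {"x": 0,"y": 0,"z": 0,"rx": 0,"ry": 0,"rz": 0},
  {"x": 0,"y": 0,"z": 0,"rx": 0,"ry": 0,"rz": 0},
  {"x": 0,"y": -1,"z": 0,"rx": 0,"ry": 0,"rz": 0},
  {"x": 0,"y": -2.5,"z": 0,"rx": 0,"ry": 0,"rz": 0},
  {"x": 0,"y": -3,"z": -2,"rx": 0,"ry": 0,"rz": 0},
  {"x": 0,"y": -3,"z": -3.5,"rx": 0,"ry": 0,"rz": 0},
  {"x": 0,"y": -3,"z": -3.5,"rx": 0,"ry": 0,"rz": 0},
  {"x": 0,"y": -1.5,"z": -1.5,"rx": 0,"ry": 0,"rz": 0},
  {"x": 0,"y": 0,"z": 0,"rx": 0,"ry": 0,"rz": 0},
], jaw=7.0)

```text
clock: 27.22
position: [0.5069, 0.1061, 0.22]
ee_rot: [-1.279, 1.077, -1.085]
force: [0.4, -0.5, -0.9]
width: 0.764
```

```bash
python3 - <<'E'
from h import *
o,im=shot("wrist","pics/w15.png")
cv2.imwrite("pics/w15y.png",cv2.resize(im[0:250,180:380],None,fx=3,fy=3,interpolation=cv2.INTER_CUBIC)[0:600])
E
python3 st.py
```

```text
t 27.275 p [0.5072 0.1061 0.2194] yaw -1.3996 R2 [-2.0e-04 -1.0e+00  7.1e-03] dq 0.041 F [-0.  -0.7 -0.1] w 0.763 q [-0.27  0.29 -0.05  1.87  0.02  0.98 -1.73]
```

View pics/w15.png

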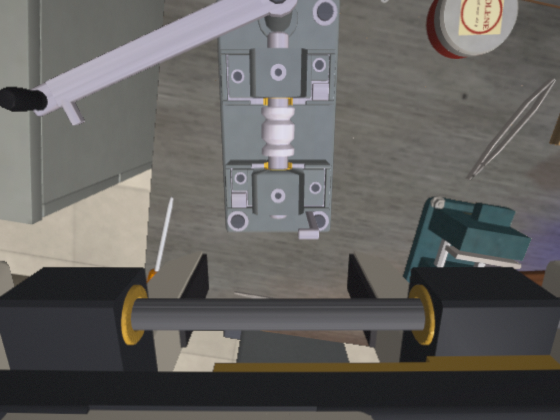

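View pics/w15y.png

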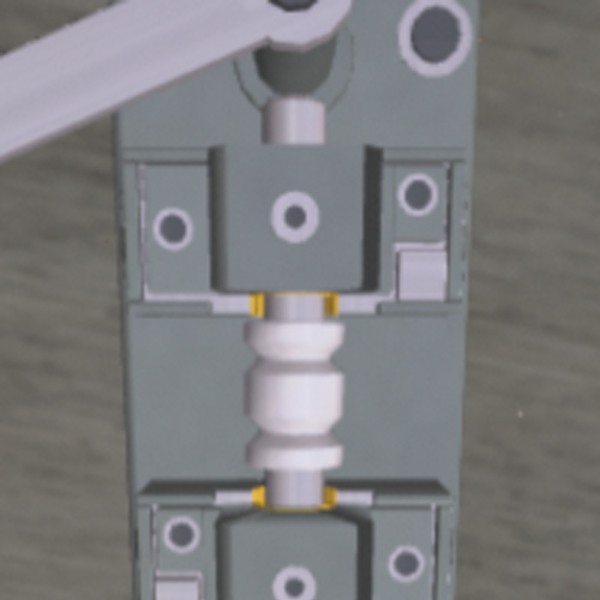

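```bash
python3 - <<'E'
from intool import *
ct=cam("top"); cs=cam("scene")
def tri(a,b,x0=(0.6,0.3,0.1)):
    s=least_squares(lambda X:np.r_[(proj(ct,X)-a).ravel(),(proj(cs,X)-b).ravel()],x0); print(s.x,np.abs(s.fun).max().round(2))
# cabinet top front corners: top img (113,122) left front, (222,125)?; scene (155,275) / (108,217)
tri((115,117),(108,217)); tri((115,57),(108,217));tri((222,55),(170,178))
tri((80,90),(85,304)); tri((125,262),(206,402))
o=np.load("pics/w15.png.npz"); c=cam("wrist",o)
print(unproj(c,[(10,98)],0.124),unproj(c,[(40,98)],0.09),unproj(c,[(281,3)],0.09))
print(unproj(ct,[(115,140),(222,138)],0.0))
im=cv2.imread("pics/top0.png");cv2.imwrite("pics/tl.png",cv2.resize(im[40:290,0:240],None,fx=2.4,fy=2.4))
im=cv2.imread("pics/scene0.png");cv2.imwrite("pics/sl.png",cv2.resize(im[170:400,0:280],None,fx=2.5,fy=2.5))
E
```

```text
[0.7681 0.2079 0.242 ] 23.3
[0.8951 0.204  0.1928] 0.33
[ 0.9223 -0.0468  0.1425] 0.5
[ 0.9162  0.3844 -0.0504] 0.43
[ 0.4644  0.3315 -0.2893] 10.98
[[0.5621 0.2931 0.124 ]] [[0.5628 0.2955 0.09  ]] [[0.6549 0.1288 0.09  ]]
[[ 0.7501  0.2625  0.    ]
 [ 0.7523 -0.0313  0.    ]]
```

View pics/tl.png

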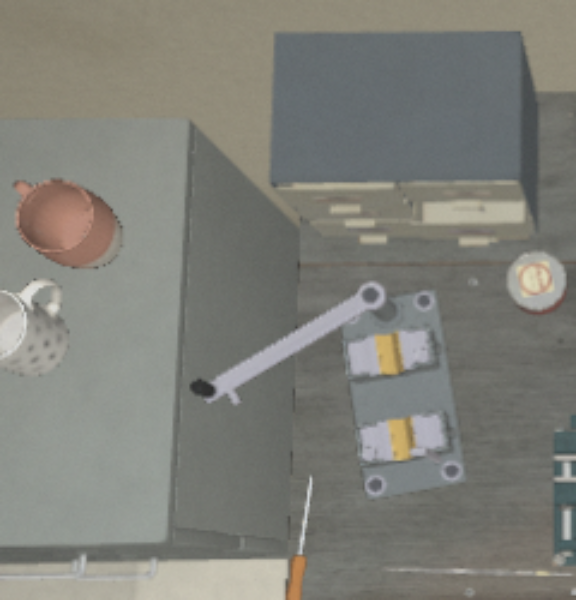

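View pics/sl.png

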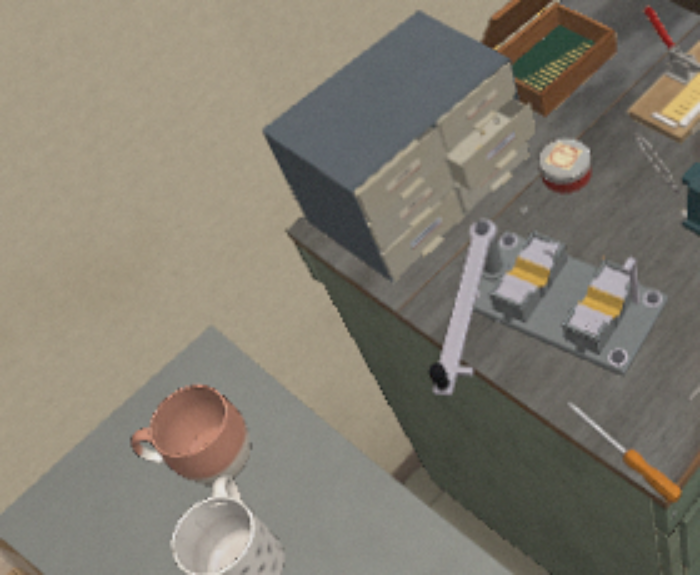

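```bash
python3 go.py 0.557 0.288 0.20 0.556 11
```

```text
t 27.275 p [0.5072 0.1061 0.2194] yaw -1.3996 R2 [-2.0e-04 -1.0e+00  7.1e-03] dq 0.041 F [-0.  -0.7 -0.1] w 0.763 q [-0.27  0.29 -0.05  1.87  0.02  0.98 -1.73]
turn/row [-0.0004 -0.1778  0.0006] total [-0.0049 -1.9556  0.0068]
[-1.55  0.18  0.73]
[-1.4   0.18  0.99]
[-1.2   0.18  1.22]
[-0.97  0.18  1.41]
[-0.7   0.18  1.56]
[-0.41  0.18  1.66]
[-0.11  0.18  1.71]
[0.19 0.18 1.7 ]
[0.49 0.18 1.64]
[0.77 0.18 1.53]
[1.03 0.18 1.37]
```

Request:
move_arm([
  {"x": -1.5,"y": 0,"z": 0.7,"rx": 0,"ry": -0.178,"rz": 0},
  {"x": -1.4,"y": 0,"z": 1.0,"rx": 0,"ry": -0.178,"rz": 0},
  {"x": -1.2,"y": 0,"z": 1.2,"rx": 0,"ry": -0.178,"rz": 0},
  {"x": -1.0,"y": 0.1,"z": 1.4,"rx": 0,"ry": -0.178,"rz": 0},
  {"x": -0.7,"y": 0.2,"z": 1.55,"rx": 0,"ry": -0.178,"rz": 0},
  {"x": -0.4,"y": 0.2,"z": 1.65,"rx": 0,"ry": -0.178,"rz": 0},
  {"x": -0.1,"y": 0.2,"z": 1.7,"rx": 0,"ry": -0.178,"rz": 0},
  {"x": 0.2,"y": 0.2,"z": 1.7,"rx": 0,"ry": -0.178,"rz": 0},
  {"x": 0.5,"y": 0.2,"z": 1.6,"rx": 0,"ry": -0.178,"rz": 0},
  {"x": 0.8,"y": 0.2,"z": 1.5,"rx": 0,"ry": -0.178,"rz": 0},
  {"x": 1.0,"y": 0.2,"z": 1.3,"rx": 0,"ry": -0.17,"rz": 0},
  {"x": 0,"y": 0,"z": 0,"rx": 0,"ry": 0,"rz": 0},
], jaw=5.0)

```text
clock: 28.78
position: [0.5599, 0.2933, 0.1898]
ee_rot: [-1.514, -0.47, 0.482]
force: [0.1, -0.3, 0.5]
width: 0.548
```

```bash
python3 - <<'E'
from h import *
o,im=shot("wrist","pics/w16.png")
E
python3 go.py 0.5605 0.2945 0.15 0.556 3
```

```text
t 28.825 p [0.56   0.2922 0.1898] yaw 0.6048 R2 [-0.006  -1.      0.0048] dq 0.025 F [ 0.1 -0.  -0.1] w 0.546 q [-0.24  0.55 -0.49  1.59  0.28  1.08 -0.2 ]
turn/row [-0.0015  0.0163 -0.002 ] total [-0.0046  0.0488 -0.0061]
[0.07 1.33 0.05]
[0.06 1.33 0.05]
[0.06 1.33 0.05]
```

View pics/w16.png

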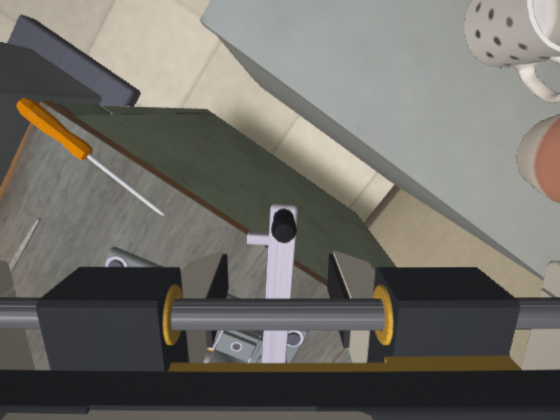

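```bash
python3 - <<'E'
from intool import *
c=cam("wrist",np.load("pics/w16.png.npz"))
im=cv2.imread("pics/w16.png");cv2.imwrite("pics/w16z.png",cv2.resize(im[180:260,240:330],None,fx=6,fy=6,interpolation=cv2.INTER_CUBIC))
print(unproj(c,[(283,230)],0.124),unproj(c,[(283,218)],0.09))
E
```

```text
[[0.5595 0.299  0.124 ]] [[0.5614 0.2969 0.09  ]]
```

View pics/w16z.png

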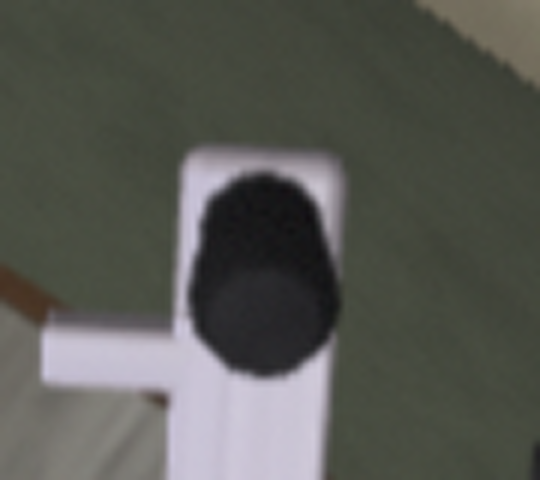

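```bash
python3 go.py 0.560 0.2965 0.119 0.555 4
```

```text
t 28.825 p [0.56   0.2922 0.1898] yaw 0.6048 R2 [-0.006  -1.      0.0048] dq 0.025 F [ 0.1 -0.  -0.1] w 0.546 q [-0.24  0.55 -0.49  1.59  0.28  1.08 -0.2 ]
turn/row [-0.0012  0.0125 -0.0015] total [-0.0046  0.0498 -0.0061]
[0.07 1.77 0.08]
[0.07 1.77 0.08]
[0.06 1.77 0.09]
[0.06 1.77 0.09]
```

Request:
move_arm([
  {"x": 0.07,"y": 0.8,"z": 0.15,"rx": -0.001,"ry": 0.0125,"rz": -0.0015},
  {"x": 0.07,"y": 1.6,"z": 0.15,"rx": -0.001,"ry": 0.0125,"rz": -0.0015},
  {"x": 0.06,"y": 1.8,"z": 0.1,"rx": -0.001,"ry": 0.0125,"rz": -0.0015},
  {"x": 0.06,"y": 1.8,"z": 0.05,"rx": -0.001,"ry": 0.0125,"rz": -0.0015},
  {"x": 0,"y": 0.8,"z": 0,"rx": 0,"ry": 0,"rz": 0},
  {"x": 0,"y": 0,"z": 0,"rx": 0,"ry": 0,"rz": 0},
])

```text
clock: 29.58
position: [0.5588, 0.2938, 0.1155]
ee_rot: [-1.532, -0.42, 0.424]
force: [0.3, 0.4, -0.3]
width: 0.544
```

```bash
python3 - <<'E'
from h import *
o,im=shot("wrist","pics/w17.png")
E
python3 go.py 0.560 0.2965 0.119 0.555 1
```

```text
t 29.625 p [0.559  0.294  0.1159] yaw 0.5383 R2 [-0.0026 -1.     -0.0017] dq 0.015 F [-0.3  0.8 -0.4] w 0.544 q [-0.27  0.62 -0.45  1.67  0.32  0.93 -0.3 ]
turn/row [ 0.0017 -0.0167 -0.0026] total [ 0.0017 -0.0167 -0.0026]
[ 0.22 -0.31  0.17]
```

View pics/w17.png

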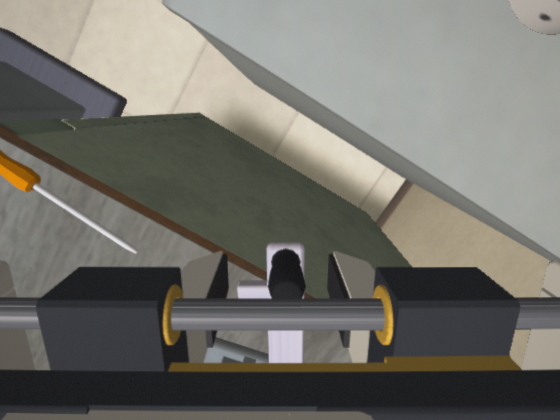

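The handle, at (286,275), stands between the open fingers and nearly centred. I'll narrow the jaw around it to 2.6 cm.

Request:
move_arm([
  {"x": 0.2,"y": -0.3,"z": 0.17,"rx": 0.002,"ry": -0.017,"rz": -0.003},
  {"x": 0,"y": 0,"z": 0,"rx": 0,"ry": 0,"rz": 0},
  {"x": 0,"y": 0,"z": 0,"rx": 0,"ry": 0,"rz": 0},
], jaw=2.4, newtons=10)

```text
clock: 30.0
position: [0.5608, 0.2972, 0.121]
ee_rot: [-1.525, -0.438, 0.433]
force: [-0.0, 0.7, -0.2]
width: 0.283
```

```bash
cat > arc.py <<'E'
import sys
exec(open("st.py").read())
# arc.py th_end n z : from current pose go along arc
S=np.array([0.5634,0.115]);ys=0.172
Rs=np.array([[np.cos(ys),-np.sin(ys)],[np.sin(ys),np.cos(ys)]])
P=S+Rs@[0.1,0]
def H(th): return P+Rs@(0.193*np.array([-np.cos(th),np.sin(th)]))
d=Rs.T@(p[:2]-P); th0=np.arctan2(d[1],-d[0]); print("th now",th0.round(3),"r",np.linalg.norm(d).round(4))
th1=float(sys.argv[1]);n=int(sys.argv[2]);z=float(sys.argv[3])
pp=p.copy();RR=R.copy()
yaw0=np.arctan2(R[1,0],R[0,0])
for i in range(1,n+1):
    th=th0+(th1-th0)*i/n; t=np.r_[H(th),p[2]+(z-p[2])*i/n]; yw=np.pi/2-th+ys
    tR=down(yw)
    dd=RR.T@(t-pp)*100; rv=Ro.from_matrix(RR.T@tR).as_rotvec()
    print(i,th.round(3),dd.round(2),rv.round(3)); pp=t;RR=tR
E
python3 arc.py 0.7 8 0.119
```

```text
t 30.0 p [0.5608 0.2972 0.121 ] yaw 0.556 R2 [ 3.6e-03 -1.0e+00  4.0e-04] dq 0.008 F [-0.   0.7 -0.2] w 0.283 q [-0.27  0.61 -0.46  1.66  0.32  0.94 -0.29]
th now 1.193 r 0.1936
1 1.132 [-1.19  0.02 -0.09] [-0.    -0.055  0.004]
2 1.07 [-1.19  0.02 -0.04] [ 0.    -0.062  0.   ]
3 1.008 [-1.19  0.02 -0.04] [ 0.    -0.062  0.   ]
4 0.947 [-1.19  0.02 -0.04] [ 0.    -0.062  0.   ]
5 0.885 [-1.19  0.02 -0.04] [ 0.    -0.062  0.   ]
6 0.823 [-1.19  0.02 -0.04] [ 0.    -0.062  0.   ]
7 0.762 [-1.19  0.02 -0.04] [ 0.    -0.062  0.   ]
8 0.7 [-1.19  0.02 -0.04] [ 0.    -0.062  0.   ]
```

Request:
move_arm([
  {"x": -0.8,"y": 0,"z": -0.06,"rx": 0,"ry": -0.055,"rz": 0.003},
  {"x": -1.2,"y": 0,"z": -0.04,"rx": 0,"ry": -0.062,"rz": 0},
  {"x": -1.2,"y": 0,"z": -0.04,"rx": 0,"ry": -0.062,"rz": 0},
  {"x": -1.2,"y": 0,"z": -0.04,"rx": 0,"ry": -0.062,"rz": 0},
  {"x": -1.2,"y": 0,"z": -0.04,"rx": 0,"ry": -0.062,"rz": 0},
  {"x": -1.2,"y": 0,"z": -0.04,"rx": 0,"ry": -0.062,"rz": 0},
])

```text
clock: 30.75
position: [0.5117, 0.2519, 0.1226]
ee_rot: [-1.443, -0.733, 0.723]
force: [0.2, 1.0, -0.3]
width: 0.261
```

```bash
python3 arc.py 0.3 6 0.12
```

```text
t 30.75 p [0.5117 0.2519 0.1226] yaw 0.9329 R2 [ 0.0065 -1.     -0.0011] dq 0.48 F [ 0.2  1.  -0.3] w 0.261 q [-0.14  0.55 -0.57  1.82  0.37  0.88  0.04]
th now 0.845 r 0.1921
1 0.754 [-1.75  0.03  0.07] [ 0.001 -0.055  0.006]
2 0.663 [-1.75  0.04 -0.08] [ 0.    -0.091  0.   ]
3 0.573 [-1.75  0.04 -0.08] [ 0.    -0.091  0.   ]
4 0.482 [-1.75  0.04 -0.08] [ 0.    -0.091  0.   ]
5 0.391 [-1.75  0.04 -0.08] [ 0.    -0.091  0.   ]
6 0.3 [-1.75  0.04 -0.08] [ 0.    -0.091  0.   ]
```

Request:
move_arm([
  {"x": -1.3,"y": 0.1,"z": 0,"rx": 0,"ry": -0.06,"rz": 0.002},
  {"x": -1.3,"y": 0.05,"z": -0.05,"rx": 0,"ry": -0.067,"rz": 0.002},
  {"x": -1.3,"y": 0.05,"z": -0.05,"rx": 0,"ry": -0.067,"rz": 0.002},
  {"x": -1.3,"y": 0.02,"z": -0.05,"rx": 0,"ry": -0.067,"rz": 0},
  {"x": -1.3,"y": 0.02,"z": -0.05,"rx": 0,"ry": -0.067,"rz": 0},
  {"x": -1.3,"y": 0.02,"z": -0.05,"rx": 0,"ry": -0.067,"rz": 0},
])

```text
clock: 31.5
position: [0.4786, 0.1821, 0.1219]
ee_rot: [-1.31, -1.045, 1.034]
force: [0.1, 0.9, -0.1]
width: 0.261
```

```bash
python3 arc.py 0.0 6 0.12
```

```text
t 31.5 p [0.4786 0.1821 0.1219] yaw 1.3426 R2 [ 0.0042 -1.     -0.0054] dq 0.62 F [ 0.1  0.9 -0.1] w 0.261 q [ 0.05  0.49 -0.7   1.95  0.42  0.84  0.47]
th now 0.438 r 0.19
1 0.365 [-1.4   0.02  0.3 ] [ 0.005 -0.035  0.004]
2 0.292 [-1.41  0.03 -0.05] [ 0.    -0.073  0.   ]
3 0.219 [-1.41  0.03 -0.05] [ 0.    -0.073  0.   ]
4 0.146 [-1.41  0.03 -0.05] [ 0.    -0.073  0.   ]
5 0.073 [-1.41  0.03 -0.05] [ 0.    -0.073  0.   ]
6 0.0 [-1.41  0.03 -0.05] [ 0.    -0.073  0.   ]
```

Request:
move_arm([
  {"x": -1.3,"y": 0.05,"z": 0.2,"rx": 0.004,"ry": -0.04,"rz": 0.003},
  {"x": -1.3,"y": 0.05,"z": 0.1,"rx": 0.001,"ry": -0.07,"rz": 0},
  {"x": -1.2,"y": 0.03,"z": 0,"rx": 0,"ry": -0.07,"rz": 0},
  {"x": -1.2,"y": 0.03,"z": 0,"rx": 0,"ry": -0.07,"rz": 0},
])

```text
clock: 32.0
position: [0.4693, 0.1328, 0.1217]
ee_rot: [-1.196, -1.236, 1.227]
force: [0.7, 0.4, -0.2]
width: 0.265
```

```bash
python3 arc.py -0.04 4 0.12
```

```text
t 32.0 p [0.4693 0.1328 0.1217] yaw 1.6009 R2 [ 0.0023 -1.     -0.0046] dq 0.668 F [ 0.7  0.4 -0.2] w 0.265 q [ 0.2   0.48 -0.77  2.    0.45  0.83  0.77]
th now 0.175 r 0.1926
1 0.122 [-1.04  0.04  0.05] [ 0.005 -0.02   0.002]
2 0.068 [-1.04  0.04 -0.03] [ 0.    -0.054  0.   ]
3 0.014 [-1.04  0.04 -0.03] [ 0.    -0.054  0.   ]
4 -0.04 [-1.04  0.04 -0.03] [ 0.    -0.054  0.   ]
```

Request:
move_arm([
  {"x": -0.9,"y": 0.04,"z": 0.03,"rx": 0.004,"ry": -0.03,"rz": 0.002},
  {"x": -0.9,"y": 0.04,"z": 0,"rx": 0,"ry": -0.05,"rz": 0},
  {"x": -0.8,"y": 0.02,"z": 0,"rx": 0,"ry": -0.04,"rz": 0},
  {"x": -0.6,"y": 0,"z": 0,"rx": 0,"ry": 0,"rz": 0},
])

```text
clock: 32.5
position: [0.4722, 0.0999, 0.1217]
ee_rot: [-1.134, -1.324, 1.32]
force: [-0.2, 0.5, -0.1]
width: 0.261
```

```bash
python3 - <<'E'
from h import *
o,im=shot("top","pics/t2.png")
cv2.imwrite("pics/t2z.png",cv2.resize(im[140:260,70:250],None,fx=4.4,fy=4.4,interpolation=cv2.INTER_CUBIC))
E
python3 arc.py -0.04 1 0.12
```

```text
t 32.55 p [0.4724 0.099  0.1216] yaw 1.723 R2 [-2.0e-04 -1.0e+00 -2.4e-03] dq 0.027 F [ 0.7 -0.2 -0.2] w 0.26 q [ 0.29  0.49 -0.8   2.01  0.47  0.83  0.94]
th now -0.001 r 0.1924
1 -0.04 [-0.76  0.16  0.03] [ 0.002 -0.06  -0.   ]
```

View pics/t2z.png

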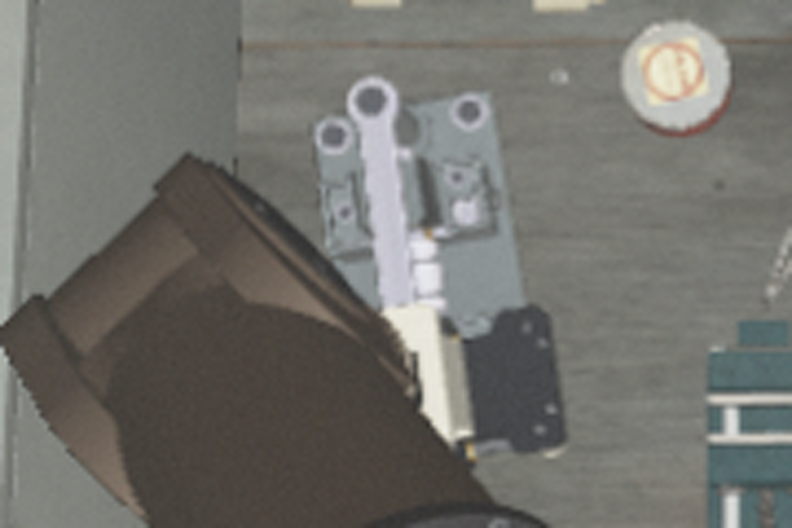

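The bar lies over both caps, but no stop force has been felt yet, so I'll push on gently.

Request:
move_arm([
  {"x": -0.5,"y": 0.1,"z": 0,"rx": 0,"ry": 0,"rz": 0},
  {"x": -0.4,"y": 0,"z": 0,"rx": 0,"ry": 0,"rz": 0},
])

```text
clock: 32.8
position: [0.4732, 0.0955, 0.1213]
ee_rot: [-1.129, -1.329, 1.314]
force: [-4.7, 19.1, -8.3]
width: 0.264
```

```bash
python3 arc.py -0.04 1 0.12
```

```text
t 32.8 p [0.4732 0.0955 0.1213] yaw 1.7252 R2 [ 0.0075 -1.     -0.0048] dq 0.063 F [-4.7 19.1 -8.3] w 0.264 q [ 0.31  0.49 -0.81  2.01  0.47  0.83  0.96]
th now -0.02 r 0.1922
1 -0.04 [-0.4   0.13  0.06] [ 0.005 -0.058  0.007]
```

Request:
move_arm([
  {"x": 0.3,"y": 0,"z": 0,"rx": -0.002,"ry": 0,"rz": 0.003},
  {"x": 0,"y": 0,"z": 0,"rx": 0,"ry": 0,"rz": 0},
  {"x": 0,"y": 0,"z": 0,"rx": 0,"ry": 0,"rz": 0},
], jaw=4.5)

```text
clock: 33.17
position: [0.4729, 0.0988, 0.1214]
ee_rot: [-1.134, -1.329, 1.315]
force: [-0.4, -1.3, -0.8]
width: 0.482
```

```bash
python3 arc.py -0.04 1 0.12
```

```text
t 33.175 p [0.4729 0.0988 0.1214] yaw 1.7249 R2 [ 0.0042 -1.     -0.0071] dq 0.002 F [-0.4 -1.3 -0.8] w 0.482 q [ 0.3   0.48 -0.81  2.02  0.47  0.83  0.95]
th now -0.003 r 0.192
1 -0.04 [-0.72  0.13  0.08] [ 0.007 -0.058  0.004]
```

Request:
move_arm([
  {"x": 0,"y": -1.2,"z": 0,"rx": 0,"ry": 0,"rz": 0},
  {"x": 0,"y": -2.5,"z": 0,"rx": 0,"ry": 0,"rz": 0},
  {"x": 0,"y": -3,"z": 0,"rx": 0,"ry": 0,"rz": 0},
  {"x": 0,"y": -3,"z": 0,"rx": 0,"ry": 0,"rz": 0},
  {"x": -3,"y": -2.5,"z": 0,"rx": 0,"ry": 0,"rz": 0},
  {"x": -4.5,"y": -1,"z": 0,"rx": 0,"ry": 0,"rz": 0},
  {"x": -5,"y": 0,"z": 0,"rx": 0,"ry": 0,"rz": 0},
  {"x": -5,"y": 0,"z": 0,"rx": 0,"ry": 0,"rz": 0},
  {"x": -5,"y": 0,"z": 0,"rx": 0,"ry": 0,"rz": 0},
  {"x": -5,"y": 0,"z": 0,"rx": 0,"ry": 0,"rz": 0},
  {"x": -3,"y": 0,"z": 0,"rx": 0,"ry": 0,"rz": 0},
  {"x": 0,"y": 0,"z": 0,"rx": 0,"ry": 0,"rz": 0},
])

```text
clock: 34.67
position: [0.5207, -0.2145, 0.2673]
ee_rot: [-1.142, -1.333, 1.314]
force: [-1.0, 0.9, -0.4]
width: 0.491
```

```bash
python3 - <<'E'
from h import *
o,im=shot("top","pics/t3.png")
cv2.imwrite("pics/t3z.png",cv2.resize(im[140:260,100:220],None,fx=5,fy=5,interpolation=cv2.INTER_CUBIC))
o,im=shot("scene","pics/s3.png")
cv2.imwrite("pics/s3z.png",cv2.resize(im[225:345,150:290],None,fx=5,fy=5,interpolation=cv2.INTER_CUBIC))
E
python3 st.py
```

```text
t 34.775 p [ 0.5209 -0.2113  0.2675] yaw 1.7282 R2 [ 8.000e-04 -9.999e-01 -1.500e-02] dq 0.022 F [-1.  -0.2  0.5] w 0.485 q [ 0.88  0.43 -0.81  1.66  0.32  1.18  1.72]
```

View pics/t3z.png

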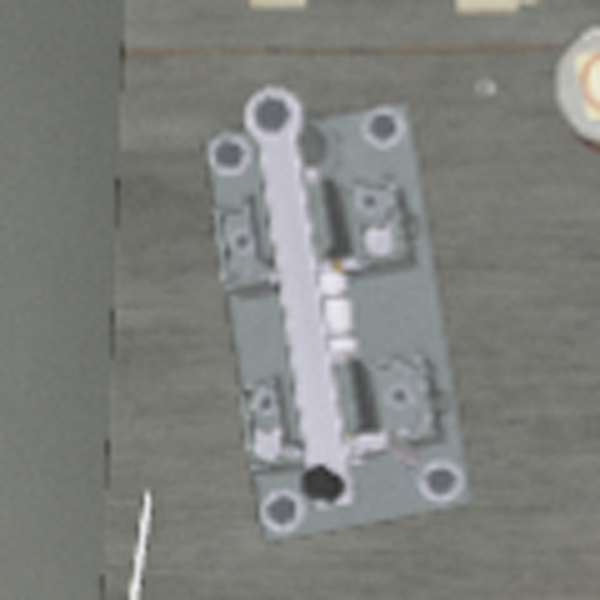

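View pics/s3z.png

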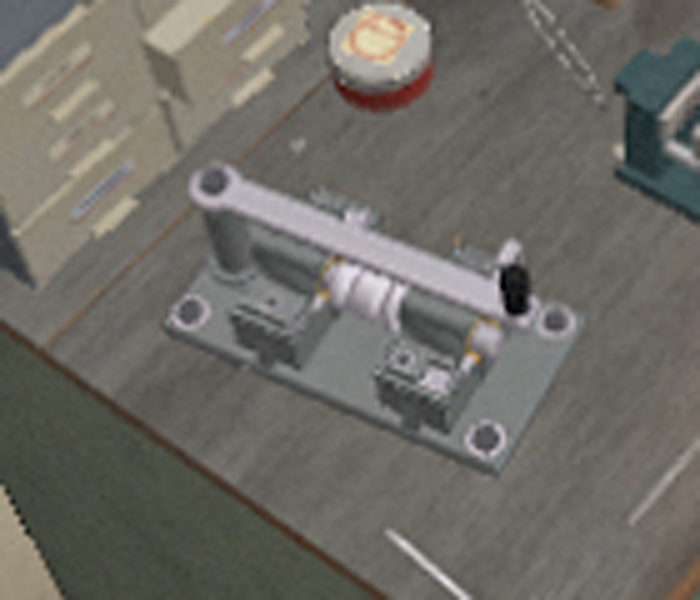

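View pics/t3.png

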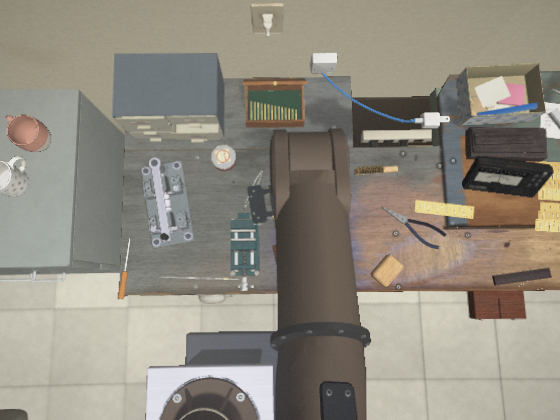

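```bash
python3 - <<'E'
from intool import *
ct=cam("top"); cs=cam("scene")
zt=lambda a:zp([a],5,(100,140)); zs=lambda a:zp([a],5,(150,225))
def tri(a,b):
    s=least_squares(lambda X:np.r_[(proj(ct,X)-zt(a)).ravel(),(proj(cs,X)-zs(b)).ravel()],[.55,.1,.1]); print(s.x,np.abs(s.fun).max().round(2)); return s.x
pv=tri((272,113),(213,182)); h=tri((322,482),(514,270))
for hp in (h,unproj(ct,zt((322,481)),0.124)[0]):
    pp=unproj(ct,zt((272,113)),0.093)[0]; d=hp-pp; print("theta",0.172-np.arctan2(-d[1],-d[0]), np.linalg.norm(d[:2]))
print(0.172-np.arctan2(-(hp[1]-.1321),-(hp[0]-.6619)))
o,p,R=pose(); print(o["force"],o["dq"].round(3))
E
```

```text
[0.6622 0.1317 0.0883] 0.22
[0.471  0.0959 0.1175] 0.1
theta -0.009015108385879739 0.1935610691227095
theta -0.016694934402101652 0.1942419194883472
-0.022764299704177038
[-0.9936 -0.2039  0.4575] [-0.021 -0.01  -0.022  0.017 -0.003 -0.005 -0.007]
```

```bash
python3 -c "
from cell import arm
print(arm.sign_off())"
```

```text
the job is handed in; nothing more can be done
None
```

The spindle is back in its stand, both caps are fitted and the keeper bar is closed. I handed the job in at about 35 s of the 72 s allowed; the sign-off gave no verdict.

**What I did:**
1. I lifted the spindle out of the vee rest and laid it in both bearing halves.
2. I put cap_1 on the near half and cap_2 on the far half, then swung the keeper bar over both caps to its stop.
3. I left cap_3 and the tools alone.

**Last checks:**
- **Spindle:** the wrist view after release showed it in both troughs, with the pulley centred in the gap.
- **Caps:** both went down to the expected home height (tool at z 0.073, where contact was felt). The pictures showed each lug filling its cut corner. Both caps sit about 1 mm off centre within their play.
- **Keeper:** it met the stop with about 19 N. From the cameras the bar reads -0.01 to -0.02 rad, which is closed within measuring error.
- **Arm:** it was clear of everything, with no contact force.

**What went wrong or was not rechecked:**
- On the way down, the spindle's end touched the catch hook with about 7 N, because the tool had drifted 8 mm sideways. I backed it off and realigned it before laying it in.
- I did not measure cap_3 or the tools again at the end, and the arm hid cap_3 in the last top view. I felt no contact with any of them, apart from gripping the parts to be moved.

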